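Load a two-layer kit tray, tall jars last

ROBOT

A 7-joint arm with a two-finger parallel gripper is mounted at the origin on a cart in front of the work surface, level with it; the furniture and walls round the work are solid. World frame = base frame: x ahead of the robot, y to its left, z up, the work surface at z = 0. Lengths are in m, angles in rad, forces in N, time in s.
With the tool pointing down it reaches from about 0.4 to 0.85 m from the base axis. Payload 10.4 kg.
Tool frame: the origin (TCP) lies midway between the tips of the shut fingers; the grasp point (between the pads) lies 19 mm behind it; z points along the fingers, y is the direction in which the jaws open and shut (so a half turn about z gives the same grasp; the last joint's range is limited). The gripper opens to 85 mm and grips with 20 to 120 N. Pads are 22 mm wide; open, the fingers measure 114 mm over their backs; the gripper's body (76 mm by 85 mm) begins 54 mm behind the grasp point. The pads swing forward as they close: fully open they stand 13 mm farther back than shut.
Start: joints at [-1.127, 0.332, -0.065, 1.46, 0.022, 1.35, -0.088], TCP at [0.281, 0.558, 0.231] pointing down, gripper open.
Joint ranges: [-2.6, 2.6], [-0.5, 2.12], [-1.47, 1.34], [0.16, 2.42], [-1.27, 4.41], [0.06, 2.06], [-2.6, 2.6]. Speed limits (rad/s): [2.22, 2.22, 2.79, 2.79, 3.14, 3.14, 3.14].

INTERFACE

Orientations are given as a unit quaternion [x, y, z, w].
In Python, from workcell import manip, viewer gives the robot as it stands.
- The arm moves only by the tool move_arm, never from a script. Its argument "deltas" is a list of rows, each a list of 7 numbers: the shift along the tool's x, y, z in m, then the turn, a rotation vector about the tool's x, y, z in degrees, then the opening, from -1 (shut) to 1 (fully open). In form: [[dx, dy, dz, wx, wy, wz, gripper], ...]. A call has 1 to 10 rows; each row shifts and turns the commanded pose from where the row before left it, along the tool's axes as they then stand; what a row does not reach is not made up. A row lasts 1/8 s, in which the tool goes at most 62.5 mm and 10.7 degrees, less where a joint would pass 70% of its speed; a pose out of reach is approached as far as the arm can. A call with a gripper value outside its range is refused whole. The fingers move at their own pace and stop on an object; "force" is the grip in N (left out, the last holds). Time passes only in rows, so rows that do not move let the fingers close. It gives the time, the measured TCP pose, the force and the opening at its end, in the units of the state.
- manip.get_obs(): the state, without advancing time (a new reading comes with each control period).
- viewer.camera(name): name is "side" or "top" or "wrist"; returns (picture, depth): 400x640x3 uint8, red, green, blue; 400x640 float32, m along the optical axis (not along the pixel's ray), 0 where there is no reading.
- viewer.calibration(name): a dict with "fx", "fy", "cx", "cy" (pixels), "R" (3x3) and "t" (3): a world point X has camera coordinates R X + t; the wrist camera has in their place "T_tool_cam" (4x4, takes a point from camera to tool coordinates, whose origin is the TCP and whose axes are the flange's). Camera axes: x right, y down, z forward; pixel columns grow to the right and rows downward; lengths in m; the calibration is good to about 2 mm. A picture is of the moment at which its call begins: read the wrist's pose just before it. calibration takes no time and is no camera call.
- manip.hand_in(): hands the job in, once; it reports no verdict.
The state is a dict: "clock": time; "joint_pos": joint angles; "joint_velocities": joint speeds; "tau": joint torques, N m; "position": TCP position; "ee_rot": TCP orientation; "ft_force": force on the tool from outside, world axes, zero at the start; "torque": the same for the moment, N m; "grip_width": opening from 0.0 (shut) to 1.0 (fully open).
Only numpy, scipy, OpenCV 4.12 (cv2) and the standard library are available. Lean on these libraries where they do the work, as an engineer would, in place of code of your own. Each camera call takes 0.05 s, during which the arm holds its last target.

TASK

Pack the grey kit tray from the bottom up. Lay all the beech blocks flat on the tray floor between its rails, then lay the plywood separator board level on the rails over them, and then load the board from the row of tins and jars that stands just beyond the tray and the board: first the low tins, lids up, in a row along the edge nearer the robot (in front of the board's handle), and only after them the tall jars in a row along the far edge (behind the handle), since a tall jar set down early would stand in the way of reaching a tin's place. Keep the jars upright throughout and leave the white bottle, the blue case and the charger brick alone.

Things in the scene. Friction and masses are not known exactly. Their poses are not given: they have to be found in the camera images.
- kit_tray: fixed grey open tray, outside 126 (x) x 198 (y) x 40 mm; origin: centre of its underside, x away from the robot (within 0.1 rad), y left. Floor and walls 4 mm. Inside each long wall (x = -52, +52 mm) a 14 mm wide aluminium rail, top 32 mm above the underside, 8 mm below the rim. Free floor between rails 90 x 190 mm, well above them 118 x 190 mm. It starts left or right of the board.
- board_handle (a point): centre of the handle of the loose plywood board, 110 (x) x 182 (y) x 6 mm, 0.16 kg. Bar handle 12 (x) x 50 (y) mm stands 36 mm above the board's middle. The point is 24 mm above the board's underside; z up. Laid in the tray (x along the tray's x, either way round; 4 mm play each side) the point is 56 mm and the board's top 38 mm above the tray's underside.
- block0_mid (a point): centre of a loose beech block, 26 (x) x 70 (y) x 22 mm (z), lying flat on the bench; two or three such blocks are present (an absent one reads None)
- block1_mid (a point): centre of a loose beech block, 26 (x) x 70 (y) x 22 mm (z), lying flat on the bench; two or three such blocks are present (an absent one reads None)
- block2_mid (a point): centre of a loose beech block, 26 (x) x 70 (y) x 22 mm (z), lying flat on the bench; two or three such blocks are present (an absent one reads None)
- tin0_mid (a point): centre of a loose closed red hinged-lid tin, 42 (x) x 60 (y) x 34 mm (z), standing lid up on the bench; three or four of the two tins and two jars are present (an absent one reads None). Tins and jars start in one row behind the tray and the board, in any order
- tin1_mid (a point): centre of a loose closed red hinged-lid tin, 42 (x) x 60 (y) x 34 mm (z), standing lid up on the bench; three or four of the two tins and two jars are present (an absent one reads None). Tins and jars start in one row behind the tray and the board, in any order
- jar0_mid (a point): centre (47 mm up) of a loose tall round screw jar, clear body with pale contents and white lid; 94 mm high, lid 52 mm across, body below the lid 46 mm across; stands upright; may be absent (None)
- jar1_mid (a point): centre (47 mm up) of a loose tall round screw jar, clear body with pale contents and white lid; 94 mm high, lid 52 mm across, body below the lid 46 mm across; stands upright; may be absent (None)
- white_bottle: bystander: plain white bottle, 66 mm across, 142 mm high, origin at the centre of its underside; leave alone
- blue_case: bystander: low blue case, 50 x 70 x 24 mm, origin at the centre of its underside; leave alone
- charger_brick: bystander: black charger brick, 50 x 95 x 30 mm, origin at the centre of its underside; leave alone
Not all that is in view belongs to the job. What is shaped like the part that bears jar1_mid but purple is not meant.

How it is judged:
On the way, in this order (a step that is already met when the one before it is completed fails the run):
1. all blocks present lie on the tray floor between the rails (x of block0_mid in the frame of kit_tray between -0.045 and 0.045 m and y of block0_mid in the frame of kit_tray between -0.095 and 0.095 m and z of block0_mid in the frame of kit_tray between 0.01 and 0.021 m and x of block1_mid in the frame of kit_tray between -0.045 and 0.045 m and y of block1_mid in the frame of kit_tray between -0.095 and 0.095 m and z of block1_mid in the frame of kit_tray between 0.01 and 0.021 m and x of block2_mid in the frame of kit_tray between -0.045 and 0.045 m and y of block2_mid in the frame of kit_tray between -0.095 and 0.095 m and z of block2_mid in the frame of kit_tray between 0.01 and 0.021 m), for 0.2 s.
2. the separator board lies level on both rails (x of board_handle in the frame of kit_tray between -0.008 and 0.008 m and y of board_handle in the frame of kit_tray between -0.008 and 0.008 m and z of board_handle in the frame of kit_tray between 0.052 and 0.06 m and angle between board_handle's own z axis and vertical below 0.05 rad and angle between the x axis of board_handle and the x axis of kit_tray, either way round below 0.1 rad), for 0.2 s.
3. all tins present stand on the board in front of the handle, while every jar still stands on the bench (all of step 2 and x of tin0_mid in the frame of kit_tray between -0.056 and -0.004 m and y of tin0_mid in the frame of kit_tray between -0.09 and 0.09 m and z of tin0_mid in the frame of kit_tray between 0.048 and 0.061 m and angle between each of tin0_mid, tin1_mid's own z axis and vertical below 0.12 rad and x of tin1_mid in the frame of kit_tray between -0.056 and -0.004 m and y of tin1_mid in the frame of kit_tray between -0.09 and 0.09 m and z of tin1_mid in the frame of kit_tray between 0.048 and 0.061 m and height (world z) of each of jar0_mid, jar1_mid below 0.065 m), for 0.2 s.
4. all jars present stand on the board behind the handle (x of jar0_mid in the frame of kit_tray between 0.004 and 0.056 m and y of jar0_mid in the frame of kit_tray between -0.09 and 0.09 m and z of jar0_mid in the frame of kit_tray between 0.079 and 0.091 m and angle between each of jar0_mid, jar1_mid's own z axis and vertical below 0.12 rad and x of jar1_mid in the frame of kit_tray between 0.004 and 0.056 m and y of jar1_mid in the frame of kit_tray between -0.09 and 0.09 m and z of jar1_mid in the frame of kit_tray between 0.079 and 0.091 m), for 0.2 s.
At the end, for the whole second after the job is handed in: Blocks flat on the tray floor between the rails; board level on both rails, within 8 mm of centre; tins lid up on the board with centres 4 to 56 mm to the robot's side of the tray's centre line, jars upright on the board 4 to 56 mm beyond it, all within 90 mm of the middle along it (all of step 1 and all of step 2 and all of step 4 and x of tin0_mid in the frame of kit_tray between -0.056 and -0.004 m and y of tin0_mid in the frame of kit_tray between -0.09 and 0.09 m and z of tin0_mid in the frame of kit_tray between 0.048 and 0.061 m and angle between each of tin0_mid, tin1_mid's own z axis and vertical below 0.12 rad and x of tin1_mid in the frame of kit_tray between -0.056 and -0.004 m and y of tin1_mid in the frame of kit_tray between -0.09 and 0.09 m and z of tin1_mid in the frame of kit_tray between 0.048 and 0.061 m); the robot touches nothing.
It fails at once if a jar tips over (more than 0.6 rad) (angle between any of jar0_mid, jar1_mid's own z axis and vertical above 0.6 rad).
It fails at once if a bystander is moved more than 30 mm (distance of any of white_bottle, blue_case, charger_brick from where it was at the start of the episode above 0.03 m).
Of block0, block1, block2 only 2 to 3 are there at a start; the rules pass over those that are not, and their reading is None.
Of tin0, tin1, jar0, jar1 only 3 to 4 are there at a start; the rules pass over those that are not, and their reading is None.
At some moment in a run one of block0, block1, block2 may be knocked a few centimetres aside while the robot is not near it.
It also fails if it takes over 208 s, if anything falls off the work surface, if the arm or the gripper's body presses on something with over 40 N, if the wrist force passes 120 N, or if a joint passes its speed limit or range.

## Working session

There is one attempt and no reset: what is moved stays moved. The work goes in short steps, Python scripts to look and compute and a tool call to move; the robot and the scene stay as the last step left them, time stands still between calls to the robot, and variables do not carry over. Pictures are saved under pics/ and viewed, and the job is handed in when it is done.

Besides the shell and the picture viewer there is one more tool, called by a JSON object that holds its "api" and its "payload", one argument or row to a line. move_arm: Moves the arm, as the interface text tells. Its arguments: {"type":"object","properties":{"deltas":{"type":"array"},"force":{"type":"number"}},"required":["deltas"]}

```bash
mkdir -p pics; cat > h.py <<'E'
import numpy as np, cv2
from workcell import manip, viewer
from scipy.spatial.transform import Rotation as R
def snap(name,fn=None):
    p,d=viewer.camera(name)
    if fn: cv2.imwrite('pics/'+fn,p[:,:,::-1])
    return p,d
def world(name,d,obs=None):
    c=viewer.calibration(name)
    v,u=np.mgrid[0:d.shape[0],0:d.shape[1]]
    P=np.stack([(u-c['cx'])/c['fx']*d,(v-c['cy'])/c['fy']*d,d],-1)
    if name=='wrist':
        T=c['T_tool_cam'];P=P@T[:3,:3].T+T[:3,3]
        return P@R.from_quat(obs['ee_rot']).as_matrix().T+obs['position']
    return (P-c['t'])@np.array(c['R'])
E
python3 - <<'E'
from h import *
o=manip.get_obs();print(o)
for n in('top','side'):
    p,d=snap(n,n+'0.png'); np.savez(n+'0.npz',p=p,d=d)
    c=viewer.calibration(n); print(n,c)
print(viewer.calibration('wrist'))
E
```

```text
{'clock': 0.0, 'joint_pos': array([-1.12659629,  0.33286492, -0.06470678,  1.46098999,  0.02160205,
        1.34988203, -0.08850557]), 'joint_velocities': array([ 3.81436044e-04,  4.03046440e-04, -7.37245645e-04, -8.55193988e-05,
        6.05909124e-04, -2.09122281e-03,  1.43670782e-04]), 'tau': array([ 9.27599358e-04, -6.25458455e+01,  4.98419360e-02, -3.91602159e+01,
        1.63327163e-02,  1.00239660e-02, -6.05718151e-05]), 'position': array([0.28109572, 0.55778203, 0.23049705]), 'ee_rot': array([ 2.31275286e-01,  9.72888081e-01, -7.11790668e-04, -1.34060340e-04]), 'ft_force': array([ 0.20950488, -0.21307509,  0.6034095 ]), 'torque': array([-0.00241116, -0.01212936, -0.02395903]), 'grip_width': 0.996396843986852}
top {'fx': 472.40879870782, 'fy': 472.40879870782, 'cx': 318.1120896791294, 'cy': 207.93935910205667, 'R': array([[-0.02231187, -0.99937655,  0.02736238],
       [-0.99519527,  0.01959202, -0.09592981],
       [ 0.09533392, -0.02937128, -0.99501195]]), 't': array([0.20355765, 0.59642694, 1.07817564])}
side {'fx': 450.1428047427364, 'fy': 450.1428047427364, 'cx': 311.75598438904234, 'cy': 199.71265183482788, 'R': array([[ 0.65890682,  0.7521912 ,  0.00708452],
       [ 0.40505094, -0.34685022, -0.84594838],
       [-0.63385766,  0.56027075, -0.53321773]]), 't': array([-0.54977662, -0.10392551,  1.37003309])}
{'fx': 334.75988946815795, 'fy': 334.75988946815795, 'cx': 318.49923819133943, 'cy': 198.1995501751852, 'T_tool_cam': array([[ 9.57180107e-04, -9.56688192e-01, -2.91113015e-01,
         7.46263477e-02],
       [ 9.99999529e-01,  9.61671576e-04,  1.27647386e-04,
         7.26179687e-04],
       [ 1.57836365e-04, -2.91113000e-01,  9.56688662e-01,
        -1.42674373e-01],
       [ 0.00000000e+00,  0.00000000e+00,  0.00000000e+00,
         1.00000000e+00]])}
```

View pics/top0.png

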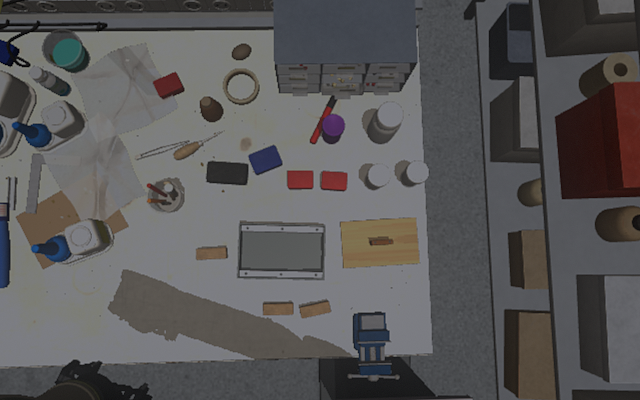

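View pics/side0.png

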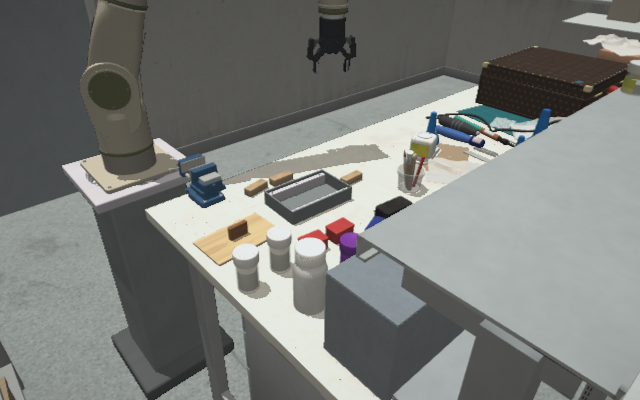

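The top view shows:
- tray at (282,250) and board at (380,242)
- blocks at (211,253), (278,309) and (315,309)
- tins at (300,180) and (334,180)
- jars at (376,176) and (413,173)
- bottle at (384,122), case at (265,160) and charger at (227,173)

Three things are jar-shaped: (376,176), (413,173) and the purple one at (333,126). The first two have white lids, so they fit; the purple one is the decoy. The red box at (168,84) stands outside the row, so it isn't a tin. I'll confirm with an enlarged crop and measure.

```bash
python3 - <<'E'
from h import *
z=np.load('top0.npz');p,d=z['p'],z['d']
cv2.imwrite('pics/crop0.png',cv2.resize(p[100:340,180:440,::-1],None,fx=2.5,fy=2.5,interpolation=cv2.INTER_CUBIC)[:600])
W=world('top',d)
def obj(name,u0,u1,v0,v1,zlo,zhi):
    w=W[v0:v1,u0:u1].reshape(-1,3);m=(w[:,2]>zlo)&(w[:,2]<zhi)&(d[v0:v1,u0:u1].ravel()>0)
    q=w[m];r=cv2.minAreaRect((q[:,:2]*1000).astype(np.float32))
    print(name,len(q),'mean',q.mean(0).round(4),'zmax',np.percentile(q[:,2],[5,50,95]).round(4),'rect',np.round(r[0],1),np.round(r[1],1),round(r[2],1))
b=W[290:300,200:240,2];print('bench z',np.median(b), np.median(W[200:210,250:330,2]))
obj('b0',190,232,240,265,.012,.05)
obj('b1',255,297,297,320,.012,.05)
obj('b2',296,335,297,320,.012,.05)
obj('tin0',283,317,165,193,.025,.05)
obj('tin1',318,352,165,193,.025,.05)
obj('jar0',355,394,155,195,.085,.11)
obj('jar1',396,435,155,195,.085,.11)
obj('tray',230,335,210,290,.034,.05)
obj('rails',230,335,210,290,.026,.0355)
obj('board',335,425,210,275,.003,.014)
obj('handle',360,400,225,255,.03,.06)
obj('bottle',360,410,95,150,.1,.2)
obj('purple',315,350,110,145,.06,.12)
obj('vise',345,400,305,385,.02,.3)
obj('cab',275,415,0,95,.05,1)
obj('case',245,285,143,178,.015,.04)
obj('charger',203,250,158,190,.02,.05)
E
```

```text
bench z -0.0006937018820921412 -0.000410471225369962
b0 346 mean [0.5019 0.44   0.0215] zmax [0.0177 0.0216 0.0251] rect [501.8 440.4] [25.8 70.4] 1.9
b1 360 mean [0.3715 0.2885 0.0212] zmax [0.018  0.0213 0.0245] rect [371.1 288.1] [26.4 69.3] 0.2
b2 356 mean [0.3683 0.2031 0.0212] zmax [0.0175 0.0212 0.0247] rect [367.9 203. ] [26.3 69.9] 11.0
tin0 465 mean [0.6695 0.2308 0.0342] zmax [0.0308 0.0343 0.0374] rect [669.7 230.8] [58.6 41.3] 88.6
tin1 457 mean [0.665  0.1519 0.0339] zmax [0.0303 0.0341 0.0371] rect [665.5 151.8] [59.9 42. ] 84.5
jar0 418 mean [0.6661 0.0564 0.0931] zmax [0.0897 0.0932 0.0964] rect [666.1  56.2] [48.7 50. ] 43.8
jar1 416 mean [ 0.6716 -0.0297  0.0932] zmax [0.0895 0.0933 0.0965] rect [672.2 -29.9] [48.7 50.6] 43.4
tray 656 mean [0.5027 0.2794 0.0383] zmax [0.0342 0.0386 0.0424] rect [503.2 277.5] [198.2 126.2] 87.4
rails 1063 mean [0.5025 0.2784 0.0316] zmax [0.0281 0.0317 0.0347] rect [503.4 276.3] [195.6 125.3] 86.5
board 3161 mean [0.5198 0.0462 0.006 ] zmax [0.0033 0.0058 0.0093] rect [519.1  45.8] [213.1 151.7] 88.9
handle 112 mean [0.5189 0.047  0.041 ] zmax [0.0371 0.0413 0.0454] rect [518.8  45.6] [50.7 11.6] 88.8
bottle 725 mean [0.7847 0.038  0.1349] zmax [0.1039 0.1407 0.1448] rect [788.5  36.2] [59.5 58.1] 1.1
purple 448 mean [0.7789 0.1551 0.0921] zmax [0.0804 0.0932 0.0966] rect [780.6 155. ] [50.2 49.9] 2.9
vise 1958 mean [0.2949 0.0814 0.0798] zmax [0.0503 0.0812 0.0988] rect [289.6  79.7] [145.  109.7] 0.5
cab 12221 mean [0.9366 0.132  0.1601] zmax [0.0706 0.1775 0.1808] rect [941.  129.7] [299.3 171.3] 89.2
case 674 mean [0.7179 0.316  0.0241] zmax [0.0203 0.0241 0.0284] rect [715.9 324.8] [51.2 94.5] 21.1
charger 825 mean [0.6895 0.4023 0.0297] zmax [0.0255 0.0298 0.0334] rect [690.4 403.2] [93.8 49.5] 85.7
```

View pics/crop0.png

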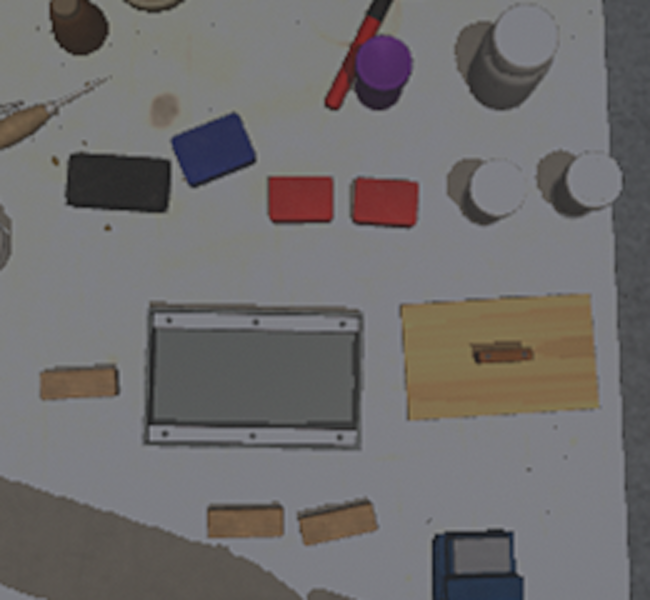

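All five grasp targets are present, and so are three blocks. The crop confirms the two white-lid jars, and the purple one is the decoy. I'll refine the board and tray, and write a helper that works out the moves.

```bash
cat >> h.py <<'E'
def goto(x,y,z,yaw,obs=None):
    """print needed turn and shift; yaw=deg direction of jaw axis (tool y) in world"""
    o=obs or manip.get_obs(); M=R.from_quat(o['ee_rot']).as_matrix()
    ty=M[:,1]; cur=np.degrees(np.arctan2(ty[1],ty[0]))
    dy=(yaw-cur+90)%180-90   # world turn
    tilt=np.degrees(np.arccos(-M[2,2]))
    wz=-dy
    def sh(Ry): return Ry.T@(np.array([x,y,z])-o['position'])
    ex=np.array([np.cos(np.radians(cur+dy)),np.sin(np.radians(cur+dy)),0])
    D=np.column_stack([np.cross(ex,[0,0,-1]),ex,[0,0,-1]])
    print('t %.2f pos %s jawyaw %.1f tilt %.2f grip %.3f j7 %.2f F %s'%(o['clock'],o['position'].round(4),cur,tilt,o['grip_width'],o['joint_pos'][6],np.round(o['ft_force'],1)))
    print(' wz %.1f deg (alt %.1f); shift after turn %s mm; shift before turn %s'%(wz,wz-np.sign(wz)*180,(sh(D)*1000).round(1),(sh(M)*1000).round(1)))
    # level correction rotvec in tool frame
    print(' level rotvec',np.degrees(R.from_matrix(M.T@D).as_rotvec()).round(2))
E
python3 - <<'E'
from h import *
z=np.load('top0.npz');p,d=z['p'],z['d'];W=world('top',d)
hsv=cv2.cvtColor(p,cv2.COLOR_RGB2HSV)
m=((hsv[...,0]>12)&(hsv[...,0]<35)&(hsv[...,1]>85));m[:, :338]=0;m[:,424:]=0;m[:210]=0;m[275:]=0
m=cv2.morphologyEx(m.astype(np.uint8),cv2.MORPH_OPEN,np.ones((3,3)))>0
q=W[m];q=q[q[:,2]<.02];r=cv2.minAreaRect((q[:,:2]*1000).astype(np.float32));print('board',len(q),r)
# tray rim points
for lo in(.034,.036,.038):
    w=W[210:290,230:335].reshape(-1,3);q=w[(w[:,2]>lo)&(w[:,2]<.05)];print(cv2.minAreaRect((q[:,:2]*1000).astype(np.float32)))
goto(.502,.440,.12,1.9)
E
```

```text
board 3286 ((518.720458984375, 46.84577178955078), (108.31719970703125, 180.24105834960938), 2.571786880493164)
((503.1801452636719, 277.50146484375), (198.2198028564453, 126.1573486328125), 87.44029235839844)
((503.1833801269531, 277.51666259765625), (198.0074920654297, 126.03655242919922), 87.5257568359375)
((503.18670654296875, 277.42413330078125), (197.7303924560547, 125.89166259765625), 87.45956420898438)
t 0.10 pos [0.2811 0.5578 0.2306] jawyaw 63.3 tilt 0.07 grip 1.000 j7 -0.09 F [-0.5 -0.1  0.7]
 wz 61.4 deg (alt -118.6); shift after turn [-125.1  216.8  110.6] mm; shift before turn [-250.2   -5.7  110.6]
 level rotvec [-7.000e-02  4.000e-02  6.135e+01]
```

{"api": "move_arm", "payload": {
  "deltas": [
    [-0.05,0,0.01,0,0,0,1],
    [-0.05,0,0.015,0,0,0,1],
    [-0.05,0,0.015,0,0,0,1],
    [-0.05,0,0.015,0,0,0,1],
    [-0.05,-0.006,0.015,0,0,0,1],
    [0,0,0.01,0,0,10.2,1],
    [0,0,0.01,0,0,10.2,1],
    [0,0,0,0,0,10.2,1],
    [0,0,0,0,0,10.2,1],
    [0,0,0,0,0,10.2,1]
  ],
  "force": 40
}}

```text
clock: 1.35
position: [0.5016, 0.4401, 0.1408]
ee_rot: [0.63, 0.777, -0.0, -0.0]
ft_force: [0.1, 0.5, -0.1]
grip_width: 0.999
```

```bash
python3 - <<'E'
from h import *
goto(.502,.440,.005,1.9)
o=manip.get_obs();p,d=snap('wrist','w1.png')
E
```

```text
t 1.35 pos [0.5016 0.4401 0.1408] jawyaw 11.9 tilt 0.05 grip 0.999 j7 -0.51 F [ 0.1  0.5 -0.1]
 wz 10.0 deg (alt -170.0); shift after turn [-1.000e-01  4.000e-01  1.358e+02] mm; shift before turn [-1.000e-01  5.000e-01  1.358e+02]
 level rotvec [-0.04  0.03 10.02]
```

View pics/w1.png

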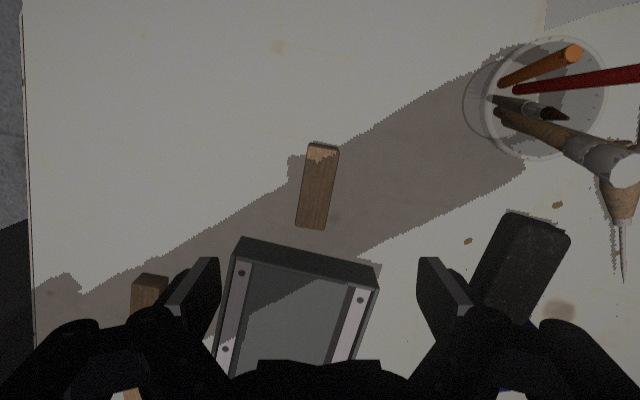

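The wrist view has the block at (318,187), right under the TCP. I'll turn, descend and grip.

{"api": "move_arm", "payload": {
  "deltas": [
    [0,0,0.02,0,0,10,1],
    [0,0,0.045,0,0,0,0.5],
    [0,0,0.045,0,0,0,0.3],
    [0,0,0.025,0,0,0,0.3],
    [0,0,0,0,0,0,-1],
    [0,0,0,0,0,0,-1],
    [0,0,0,0,0,0,-1],
    [0,0,0,0,0,0,-1],
    [0,0,0,0,0,0,-1],
    [0,0,-0.02,0,0,0,-1]
  ]
}}

```text
clock: 2.65
position: [0.5009, 0.4396, 0.0257]
ee_rot: [0.693, 0.721, -0.001, -0.0]
ft_force: [0.3, 0.6, -0.9]
grip_width: 0.29
```

```bash
python3 - <<'E'
from h import *
a=np.radians(-2.55);c=np.array([.5032,.2775])
def T(x,y): return c+np.array([[np.cos(a),-np.sin(a)],[np.sin(a),np.cos(a)]])@[x,y]
for y in(-.054,0,.054): print(y,T(0,y).round(4))
q=T(0,.054); goto(q[0],q[1],.07,87.4)
E
```

```text
-0.054 [0.5008 0.2236]
0 [0.5032 0.2775]
0.054 [0.5056 0.3314]
t 2.65 pos [0.5009 0.4396 0.0257] jawyaw 2.3 tilt 0.16 grip 0.290 j7 -0.65 F [ 0.3  0.6 -0.9]
 wz -85.1 deg (alt 94.9); shift after turn [  -9.6 -107.8  -44.3] mm; shift before turn [-108.3    0.3  -44.1]
 level rotvec [ -0.18   0.   -85.13]
```

{"api": "move_arm", "payload": {
  "deltas": [
    [0,0,-0.045,0,0,0,-1],
    [-0.054,0,0,0,0,-8,-1],
    [-0.054,0.007,0,0,0,-8,-1],
    [0,0,0,0,0,-10,-1],
    [0,0,0,0,0,-10,-1],
    [0,0,0,0,0,-10,-1],
    [0,0,0,0,0,-10,-1],
    [0,0,0,0,0,-10,-1],
    [0,0,0,0,0,-10,-1],
    [0,0,0,0,0,-9,-1]
  ]
}}

```text
clock: 3.9
position: [0.521, 0.3345, 0.0729]
ee_rot: [0.021, 1.0, 0.0, 0.001]
ft_force: [0.2, -0.6, -0.1]
grip_width: 0.288
```

```bash
python3 - <<'E'
from h import *
goto(.5056,.3314,.011,87.4)
E
```

```text
t 3.90 pos [0.521  0.3345 0.0729] jawyaw 87.6 tilt 0.09 grip 0.288 j7 0.87 F [ 0.2 -0.6 -0.1]
 wz 0.2 deg (alt -179.8); shift after turn [15.2 -3.8 61.9] mm; shift before turn [15.3 -3.8 61.9]
 level rotvec [0.04 0.08 0.15]
```

{"api": "move_arm", "payload": {
  "deltas": [
    [0.0153,-0.0038,0.02,0,0,0,-1],
    [0,0,0.03,0,0,0,-1],
    [0,0,0.0123,0,0,0,-1],
    [0,0,0,0,0,0,-1],
    [0,0,0,0,0,0,-0.05],
    [0,0,0,0,0,0,-0.05],
    [0,0,-0.02,0,0,0,-0.05],
    [0,0,-0.05,0,0,0,0],
    [0,0,-0.05,0,0,0,0.3]
  ]
}}

```text
clock: 5.03
position: [0.505, 0.3314, 0.1319]
ee_rot: [0.024, 1.0, 0.0, 0.0]
ft_force: [0.4, 0.3, 0.4]
grip_width: 0.652
```

```bash
python3 - <<'E'
from h import *
p,d=snap('top','top1.png');W=world('top',d)
def obj(name,u0,u1,v0,v1,zlo,zhi):
    w=W[v0:v1,u0:u1].reshape(-1,3);q=w[(w[:,2]>zlo)&(w[:,2]<zhi)]
    r=cv2.minAreaRect((q[:,:2]*1000).astype(np.float32));print(name,len(q),np.round(r[0],1),np.round(r[1],1),round(r[2],1))
obj('b1',255,297,297,320,.012,.05)
obj('b2',296,335,297,320,.012,.05)
goto(.371,.288,.06,0.2)
E
```

```text
b1 0 [0. 0.] [0. 0.] 0.0
b2 153 [371.3 185.7] [26.5 34.7] 12.6
t 5.08 pos [0.5078 0.3333 0.1396] jawyaw 87.2 tilt 0.61 grip 0.649 j7 0.86 F [2.4 2.1 6.5]
 wz 87.0 deg (alt -93.0); shift after turn [ -44.9 -136.9   79.6] mm; shift before turn [135.1 -52.4  78.2]
 level rotvec [6.700e-01 7.000e-02 8.704e+01]
```

View pics/top1.png

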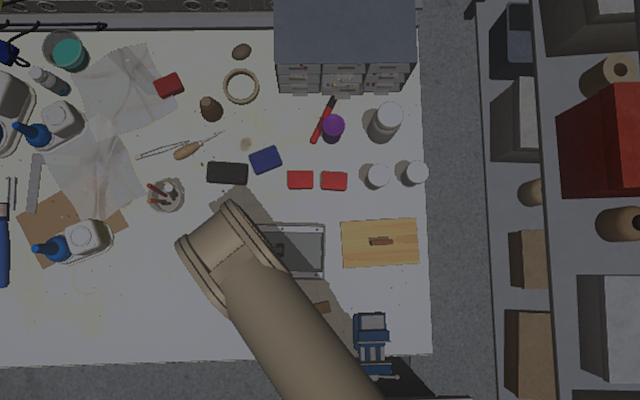

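{"api": "move_arm", "payload": {
  "deltas": [
    [0.045,-0.0175,0,0,0,0,0.3],
    [0.045,-0.0175,0.01,0,0,0,0.3],
    [0.045,-0.0175,0.01,0,0,0,0.3],
    [0,0,0,0,0,10.5,0.3],
    [0,0,0,0,0,10.5,0.3],
    [0,0,0,0,0,10.5,0.3],
    [0,0,0,0,0,10.5,0.3],
    [0,0,0,0,0,10.5,0.3],
    [0,0,0,0,0,10.5,0.3],
    [0,0,0,0,0,10.5,0.3]
  ]
}}

```text
clock: 6.32
position: [0.3679, 0.2857, 0.1103]
ee_rot: [0.62, 0.785, 0.001, 0.0]
ft_force: [-0.0, -0.3, 1.1]
grip_width: 0.646
```

```bash
cat >> h.py <<'E'
def wrist(fn=None):
    o=manip.get_obs();p,d=snap('wrist',fn);return p,d,world('wrist',d,o),o
def blobs(W,m,zlo,zhi,roi=None,minn=150):
    m=m&(W[...,2]>zlo)&(W[...,2]<zhi)
    if roi: m&=(W[...,0]>roi[0])&(W[...,0]<roi[1])&(W[...,1]>roi[2])&(W[...,1]<roi[3])
    m=cv2.morphologyEx(m.astype(np.uint8),cv2.MORPH_OPEN,np.ones((3,3)))
    n,l,s,_=cv2.connectedComponentsWithStats(m)
    for i in range(1,n):
        if s[i,4]<minn: continue
        q=W[l==i];r=cv2.minAreaRect((q[:,:2]*1000).astype(np.float32))
        print('blob',s[i,4],'c',np.round(r[0],1),'size',np.round(r[1],1),'ang',round(r[2],1),'z',np.percentile(q[:,2],[5,50,95]).round(4))
E
python3 - <<'E'
from h import *
p,d,W,o=wrist('w2.png')
blobs(W,d>0,.014,.03,(.3,.44,.1,.36))
goto(.371,.288,.005,0.2)
E
```

```text
blob 3310 c [368.2 289.6] size [69.8 26.2] ang 89.9 z [0.0204 0.022  0.0231]
blob 758 c [438.1 298.8] size [71.5  1.5] ang 87.2 z [0.015  0.0222 0.029 ]
blob 2571 c [364.6 204.8] size [26.  70.4] ang 10.8 z [0.0197 0.0219 0.023 ]
blob 298 c [433.8 202.4] size [38.4  1.1] ang 87.4 z [0.015  0.0224 0.0291]
t 6.38 pos [0.3679 0.2857 0.1103] jawyaw 12.9 tilt 0.10 grip 0.652 j7 -0.54 F [-0.2  0.5 -0.3]
 wz 12.7 deg (alt -167.3); shift after turn [  2.3   3.1 105.3] mm; shift before turn [  1.5   3.3 105.3]
 level rotvec [ 0.08 -0.06 12.67]
```

View pics/w2.png

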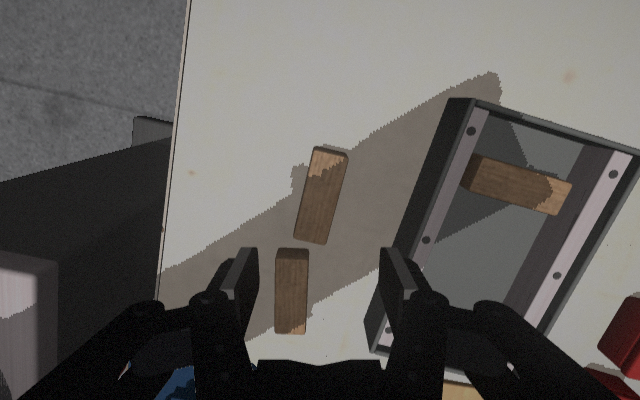

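{"api": "move_arm", "payload": {
  "deltas": [
    [0,0,0.01,0,0,6.4,0.3],
    [0,0,0.015,0,0,6.3,0.3],
    [0.0033,0.0016,0.03,0,0,0,0.3],
    [0,0,0.03,0,0,0,0.3],
    [0,0,0.02,0,0,0,0.3],
    [0,0,0,0,0,0,-1],
    [0,0,0,0,0,0,-1],
    [0,0,0,0,0,0,-1],
    [0,0,0,0,0,0,-1],
    [0,0,0,0,0,0,-1]
  ]
}}

```text
clock: 7.62
position: [0.3698, 0.2893, 0.0052]
ee_rot: [0.7, 0.714, 0.001, 0.0]
ft_force: [-0.4, -1.4, 8.3]
grip_width: 0.292
```

```bash
python3 - <<'E'
from h import *
goto(.5032,.2775,.075,87.4)
E
```

```text
t 7.62 pos [0.3698 0.2893 0.0052] jawyaw 1.1 tilt 0.11 grip 0.292 j7 -0.74 F [-0.4 -1.4  8.3]
 wz -86.3 deg (alt 93.7); shift after turn [-133.8   -5.8  -69.8] mm; shift before turn [-14.3 133.2 -69.7]
 level rotvec [  0.12  -0.   -86.33]
```

{"api": "move_arm", "payload": {
  "deltas": [
    [0,0,-0.035,0,0,0,-1],
    [0,0,-0.045,0,0,-9,-1],
    [0,0,0,0,0,-10,-1],
    [0,0,0,0,0,-10,-1],
    [0,0,0,0,0,-10,-1],
    [0,0,0,0,0,-10,-1],
    [0,0,0,0,0,-10,-1],
    [0,0,0,0,0,-10,-1],
    [0,0,0,0,0,-10,-1],
    [0,0,0,0,0,-7,-1]
  ]
}}

```text
clock: 8.88
position: [0.3692, 0.2888, 0.0844]
ee_rot: [0.023, 1.0, 0.0, 0.0]
ft_force: [-0.7, 0.4, -0.5]
grip_width: 0.293
```

```bash
python3 - <<'E'
from h import *
goto(.5032,.2775,.0105,87.4)
E
```

```text
t 8.88 pos [0.3692 0.2888 0.0844] jawyaw 87.3 tilt 0.03 grip 0.293 j7 0.75 F [-0.7  0.4 -0.5]
 wz -0.1 deg (alt 179.9); shift after turn [-134.4   -5.2   73.9] mm; shift before turn [-134.3   -5.1   74. ]
 level rotvec [ 0.02  0.02 -0.05]
```

{"api": "move_arm", "payload": {
  "deltas": [
    [-0.045,-0.0017,0,0,0,0,-1],
    [-0.045,-0.0017,0,0,0,0,-1],
    [-0.0444,-0.0018,0,0,0,0,-1],
    [0,0,0.03,0,0,0,-1],
    [0,0,0.03,0,0,0,-1],
    [0,0,0.014,0,0,0,-1],
    [0,0,0,0,0,0,-1],
    [0,0,0,0,0,0,-0.05],
    [0,0,0,0,0,0,-0.05],
    [0,0,-0.03,0,0,0,-0.05]
  ]
}}

```text
clock: 10.12
position: [0.5018, 0.2759, 0.0389]
ee_rot: [0.026, 1.0, -0.001, -0.001]
ft_force: [0.4, 0.8, 0.4]
grip_width: 0.47
```

```bash
python3 - <<'E'
from h import *
goto(.366,.204,.08,10.9)
E
```

```text
t 10.12 pos [0.5018 0.2759 0.0389] jawyaw 87.1 tilt 0.20 grip 0.470 j7 0.92 F [0.4 0.8 0.4]
 wz 76.2 deg (alt -103.8); shift after turn [ -44.9 -147.   -41.1] mm; shift before turn [132.1 -78.9 -40.5]
 level rotvec [-2.100e-01 -7.000e-02  7.616e+01]
```

{"api": "move_arm", "payload": {
  "deltas": [
    [0,0,-0.04,0,0,0,0],
    [0.044,-0.0263,-0.03,0,0,0,0.2],
    [0.044,-0.0263,0,0,0,0,0.3],
    [0.044,-0.0263,0,0,0,0,0.3],
    [0,0,0,0,0,10.5,0.3],
    [0,0,0,0,0,10.5,0.3],
    [0,0,0,0,0,10.5,0.3],
    [0,0,0,0,0,10.5,0.3],
    [0,0,0,0,0,10.5,0.3],
    [0,0,0,0,0,10.5,0.3]
  ]
}}

```text
clock: 11.38
position: [0.3674, 0.2048, 0.1105]
ee_rot: [0.547, 0.837, 0.001, 0.0]
ft_force: [-1.1, -0.3, 1.5]
grip_width: 0.648
```

```bash
python3 - <<'E'
from h import *
p,d,W,o=wrist('w3.png')
blobs(W,d>0,.014,.03,(.3,.42,.1,.36))
goto(.366,.204,.005,10.9)
E
```

```text
blob 3258 c [364.6 204.7] size [26.1 69.8] ang 10.9 z [0.0205 0.022  0.0231]
blob 372 c [307.6 108.9] size [14.7 15.5] ang 85.4 z [0.0146 0.016  0.0212]
t 11.43 pos [0.3674 0.2048 0.1105] jawyaw 23.2 tilt 0.06 grip 0.648 j7 -0.21 F [ 0.4  0.  -0.4]
 wz 12.3 deg (alt -167.7); shift after turn [ -0.5  -1.5 105.5] mm; shift before turn [ -0.2  -1.7 105.5]
 level rotvec [ 0.06 -0.02 12.27]
```

View pics/w3.png

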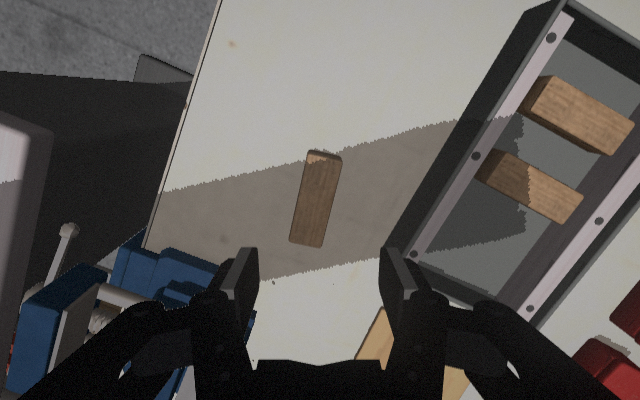

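The block at (315,198) lies close to the expected spot, and two blocks sit in the tray at (578,115) and (530,185).

{"api": "move_arm", "payload": {
  "deltas": [
    [0,0,0.01,0,0,6.2,0.3],
    [0,0,0.015,0,0,6.1,0.3],
    [0,-0.0015,0.03,0,0,0,0.3],
    [0,0,0.03,0,0,0,0.3],
    [0,0,0.02,0,0,0,0.3],
    [0,0,0,0,0,0,-1],
    [0,0,0,0,0,0,-1],
    [0,0,0,0,0,0,-1],
    [0,0,0,0,0,0,-1],
    [0,0,0,0,0,0,-1]
  ]
}}

```text
clock: 12.68
position: [0.3663, 0.2047, 0.0058]
ee_rot: [0.631, 0.776, 0.001, 0.0]
ft_force: [-0.9, -0.2, 7.6]
grip_width: 0.291
```

{"api": "move_arm", "payload": {
  "deltas": [
    [0,0,-0.035,0,0,0,-1],
    [0,0,-0.045,0,0,-6.5,-1],
    [0,0,0,0,0,-10,-1],
    [0,0,0,0,0,-10,-1],
    [0,0,0,0,0,-10,-1],
    [0,0,0,0,0,-10,-1],
    [0,0,0,0,0,-10,-1],
    [0,0,0,0,0,-10,-1],
    [0,0,0,0,0,-10,-1]
  ]
}}

```text
clock: 13.8
position: [0.3657, 0.2043, 0.0852]
ee_rot: [0.012, 1.0, 0.0, 0.0]
ft_force: [1.0, 0.6, -0.7]
grip_width: 0.294
```

```bash
python3 - <<'E'
from h import *
goto(.5008,.2236,.0105,87.4)
E
```

```text
t 13.80 pos [0.3657 0.2043 0.0852] jawyaw 88.6 tilt 0.02 grip 0.294 j7 0.92 F [ 1.   0.6 -0.7]
 wz 1.2 deg (alt -178.8); shift after turn [-134.    25.4   74.7] mm; shift before turn [-134.5   22.6   74.7]
 level rotvec [0.01 0.01 1.2 ]
```

{"api": "move_arm", "payload": {
  "deltas": [
    [0,0,0,0,0,1.2,-1],
    [-0.0447,0.0085,0,0,0,0,-1],
    [-0.0447,0.0085,0,0,0,0,-1],
    [-0.0446,0.0084,0,0,0,0,-1],
    [0,0,0.03,0,0,0,-1],
    [0,0,0.03,0,0,0,-1],
    [0,0,0.0145,0,0,0,-1],
    [0,0,0,0,0,0,-1],
    [0,0,0,0,0,0,-0.05],
    [0,0,0,0,0,0,-0.05]
  ]
}}

```text
clock: 15.05
position: [0.5012, 0.2231, 0.0112]
ee_rot: [0.026, 1.0, 0.0, 0.0]
ft_force: [0.9, -0.3, -0.4]
grip_width: 0.473
```

{"api": "move_arm", "payload": {
  "deltas": [
    [0,0,-0.03,0,0,0,0],
    [0,0,-0.05,0,0,0,0.5],
    [0,0,-0.05,0,0,0,0.5]
  ]
}}

```text
clock: 15.42
position: [0.5007, 0.2228, 0.1423]
ee_rot: [0.026, 1.0, 0.0, 0.0]
ft_force: [1.3, 1.0, -0.1]
grip_width: 0.747
```

```bash
python3 - <<'E'
from h import *
goto(.5187,.0468,.2,2.6)
E
```

```text
t 15.43 pos [0.5007 0.2228 0.1423] jawyaw 87.0 tilt 0.02 grip 0.747 j7 1.01 F [ 1.3  1.  -0.1]
 wz 84.4 deg (alt -95.6); shift after turn [-176.6   10.   -57.7] mm; shift before turn [ -27.1 -174.8  -57.7]
 level rotvec [ 2.000e-02 -0.000e+00  8.443e+01]
```

{"api": "move_arm", "payload": {
  "deltas": [
    [-0.007,-0.0437,-0.015,0,0,0,0.5],
    [-0.007,-0.0437,-0.015,0,0,0,0.5],
    [-0.007,-0.0437,-0.015,0,0,0,0.5],
    [-0.006,-0.0437,-0.012,0,0,0,0.5],
    [0,0,0,0,0,10.6,0.5],
    [0,0,0,0,0,10.6,0.5],
    [0,0,0,0,0,10.6,0.5],
    [0,0,0,0,0,10.6,0.5],
    [0,0,0,0,0,10.6,0.5],
    [0,0,0,0,0,10.6,0.5]
  ]
}}

```text
clock: 16.68
position: [0.5189, 0.0469, 0.1979]
ee_rot: [0.551, 0.834, 0.0, 0.0]
ft_force: [0.3, 0.1, 0.3]
grip_width: 0.754
```

{"api": "move_arm", "payload": {
  "deltas": [
    [0,0,0,0,0,10.4,0.5],
    [0,0,0,0,0,10.4,0.5],
    [0,0,0,0,0,0,0.5]
  ]
}}

```text
clock: 17.05
position: [0.5189, 0.047, 0.1979]
ee_rot: [0.69, 0.724, 0.0, 0.0]
ft_force: [-0.1, 1.0, -0.1]
grip_width: 0.749
```

```bash
python3 - <<'E'
from h import *
p,d,W,o=wrist('w4.png')
print('handle');blobs(W,d>0,.034,.05,(.44,.6,-.05,.15))
hsv=cv2.cvtColor(p,cv2.COLOR_RGB2HSV);
print('board');blobs(W,(hsv[...,0]>10)&(hsv[...,0]<35)&(hsv[...,1]>85)&(d>0),.001,.014,(.4,.62,-.06,.16),1000)
goto(.5187,.0468,.03,2.6)
p,d=snap('top','top2.png')
E
```

```text
handle
blob 678 c [515.7  47.2] size [11.3 48.8] ang 2.8 z [0.0394 0.0417 0.043 ]
board
blob 17431 c [515.6  47.1] size [109.2 180.5] ang 2.1 z [0.0049 0.0061 0.0073]
t 17.10 pos [0.5189 0.0469 0.1978] jawyaw 2.9 tilt 0.04 grip 0.749 j7 -0.11 F [-0.5 -0.5  0.1]
 wz 0.3 deg (alt -179.7); shift after turn [-1.000e-01 -2.000e-01  1.678e+02] mm; shift before turn [ -0.2  -0.3 167.8]
 level rotvec [ 0.03 -0.02  0.27]
```

View pics/w4.png

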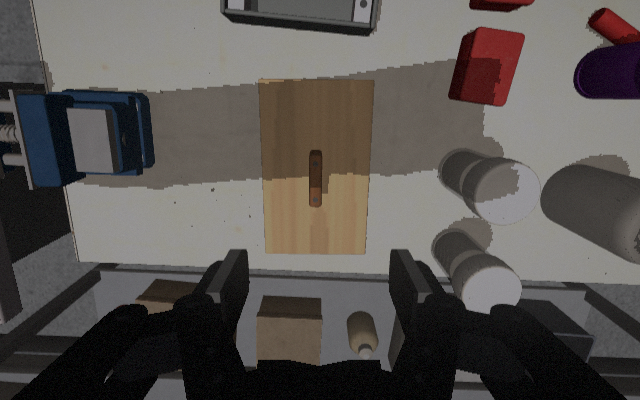

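View pics/top2.png

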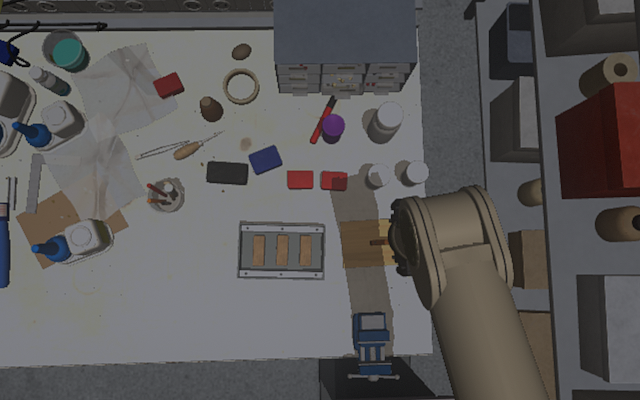

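All three blocks are in the tray at (259,250), (282,249) and (305,249). The wrist view shows the board handle at (315,178). I'll grip it.

{"api": "move_arm", "payload": {
  "deltas": [
    [0,-0.002,0.05,0,0,0,0.3],
    [0,0,0.05,0,0,0,0],
    [0,0,0.05,0,0,0,0],
    [0,0,0.034,0,0,0,0],
    [0,0,0,0,0,0,-1],
    [0,0,0,0,0,0,-1],
    [0,0,0,0,0,0,-1],
    [0,0,0,0,0,0,-1],
    [0,0,0,0,0,0,-1],
    [0,0,-0.02,0,0,0,-1]
  ],
  "force": 80
}}

```text
clock: 18.4
position: [0.5159, 0.0466, 0.0329]
ee_rot: [0.69, 0.723, -0.001, -0.001]
ft_force: [-0.8, -0.5, -2.5]
grip_width: 0.123
```

```bash
python3 - <<'E'
from h import *
goto(.5032,.2775,.15,-2.5)
p,d,W,o=wrist('w5.png')
hsv=cv2.cvtColor(p,cv2.COLOR_RGB2HSV);
print('board');blobs(W,(hsv[...,0]>10)&(hsv[...,0]<35)&(hsv[...,1]>85)&(d>0),.015,.05,(.4,.62,-.06,.16),1000)
E
```

```text
t 18.40 pos [0.5159 0.0466 0.0329] jawyaw 2.7 tilt 0.13 grip 0.123 j7 -0.08 F [-0.8 -0.5 -2.5]
 wz 5.2 deg (alt -174.8); shift after turn [ 230.1  -22.7 -117.1] mm; shift before turn [ 231.2   -2.2 -117.1]
 level rotvec [-0.13  0.02  5.17]
board
blob 50105 c [514.4  78.2] size [109.6 118. ] ang 2.7 z [0.0234 0.0244 0.0255]
```

View pics/w5.png

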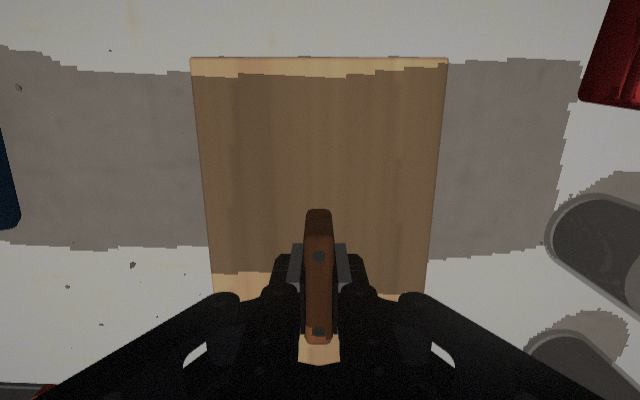

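{"api": "move_arm", "payload": {
  "deltas": [
    [0,0,-0.045,0,0,0,-1],
    [0,0,-0.055,0,0,0,-1],
    [0.03,0,-0.05,0,0,2.7,-1],
    [0.03,0,0,0,0,2.5,-1],
    [0,0,0,0,0,0,-1],
    [0,0,0,0,0,0,-1]
  ]
}}

```text
clock: 19.2
position: [0.5152, 0.1061, 0.1829]
ee_rot: [0.723, 0.691, -0.0, -0.0]
ft_force: [0.2, -0.5, -2.2]
grip_width: 0.128
```

```bash
python3 - <<'E'
from h import *
goto(.5002,.2775,.15,-2.5)
p,d,W,o=wrist('w6.png');np.savez('w6.npz',p=p,d=d,W=W)
print('tray');blobs(W,(d>0),.03,.046,(.4,.62,.15,.45),50)
print('rim');blobs(W,(d>0),.0365,.044,(.4,.62,.15,.45),50)
E
```

```text
t 19.20 pos [0.5152 0.1061 0.1829] jawyaw -2.5 tilt 0.06 grip 0.128 j7 -0.32 F [ 0.2 -0.5 -2.2]
 wz -0.0 deg (alt 180.0); shift after turn [170.6 -22.5  32.9] mm; shift before turn [170.6 -22.6  32.8]
 level rotvec [-0.05  0.03 -0.03]
tray
blob 1449 c [444.1 235.3] size [41.6 18.4] ang 87.3 z [0.031  0.0325 0.0404]
blob 1370 c [551.9 230.2] size [42.1 18. ] ang 87.9 z [0.0309 0.0324 0.0403]
rim
blob 330 c [437.2 234.8] size [39.8  4.6] ang 88.1 z [0.0376 0.0398 0.0411]
blob 312 c [558.7 229. ] size [40.1  4.2] ang 87.4 z [0.038  0.0398 0.0412]
```

View pics/w6.png

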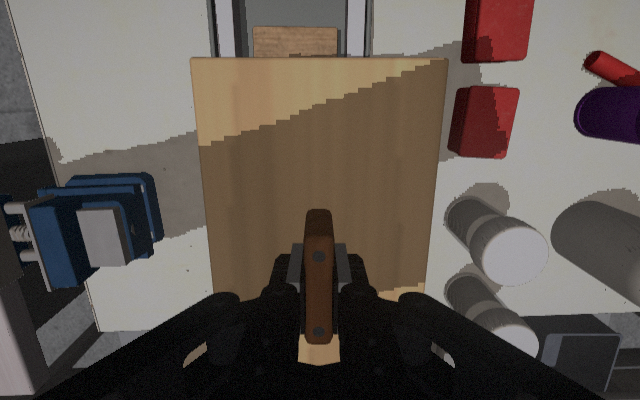

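{"api": "move_arm", "payload": {
  "deltas": [
    [0.0427,-0.0057,0,0,0,0,-1],
    [0.0427,-0.0057,0,0,0,0,-1],
    [0.0427,-0.0057,0,0,0,0,-1],
    [0.0425,-0.0056,0,0,0,0,-1],
    [0,0,0.04,0,0,0,-1],
    [0,0,0.04,0,0,0,-1],
    [0,0,0,0,0,0,-1],
    [0,0,0,0,0,0,-1]
  ]
}}

```text
clock: 20.25
position: [0.5014, 0.2779, 0.105]
ee_rot: [0.723, 0.691, 0.001, 0.0]
ft_force: [-0.0, 0.1, -1.4]
grip_width: 0.123
```

```bash
python3 - <<'E'
from h import *
goto(.5000,.2775,.046,-2.5)
p,d=snap('side','side6.png')
E
```

```text
t 20.25 pos [0.5014 0.2779 0.105 ] jawyaw -2.6 tilt 0.09 grip 0.123 j7 -0.62 F [-0.   0.1 -1.4]
 wz -0.1 deg (alt 179.9); shift after turn [-0.5 -1.4 59. ] mm; shift before turn [-0.5 -1.5 59. ]
 level rotvec [ 0.07 -0.04 -0.1 ]
```

View pics/side6.png

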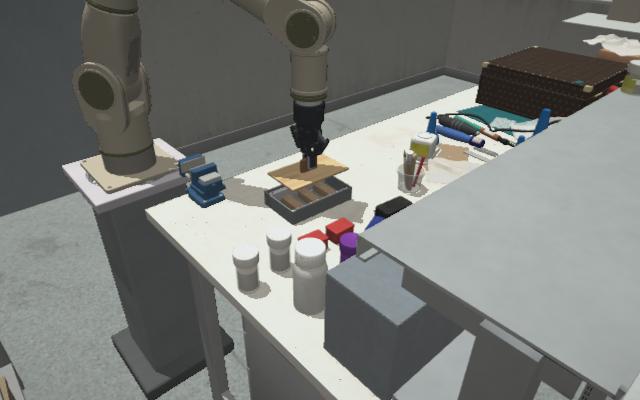

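The side view shows the board at (308,172) above the tray, with the blocks inside it. I'll lower it.

{"api": "move_arm", "payload": {
  "deltas": [
    [-0.0005,-0.0014,0.02,0,0,0,-1],
    [0,0,0.015,0,0,0,-1],
    [0,0,0.01,0,0,0,-1],
    [0,0,0.01,0,0,0,-1],
    [0,0,0.0035,0,0,0,-1],
    [0,0,0,0,0,0,-1]
  ]
}}

```text
clock: 21.05
position: [0.4991, 0.2777, 0.0466]
ee_rot: [0.723, 0.691, 0.0, -0.0]
ft_force: [-7.6, -4.5, 15.2]
grip_width: 0.124
```

```bash
python3 - <<'E'
from h import *
goto(.5000,.2775,.045,-2.5)
E
```

```text
t 21.05 pos [0.4991 0.2777 0.0466] jawyaw -2.6 tilt 0.01 grip 0.124 j7 -0.62 F [-7.6 -4.5 15.2]
 wz -0.1 deg (alt 179.9); shift after turn [-0.2  0.9  1.6] mm; shift before turn [-0.2  0.9  1.6]
 level rotvec [-0.01 -0.01 -0.06]
```

{"api": "move_arm", "payload": {
  "deltas": [
    [0,0,0,0,0,0,-0.5],
    [0,0,0,0,0,0,0],
    [0,0,0,0,0,0,0.2],
    [0,0,-0.04,0,0,0,0.2],
    [0,0,-0.05,0,0,0,0.2],
    [0,0,-0.05,0,0,0,0.2],
    [0,0,-0.04,0,0,0,0.2],
    [0,0,0,0,0,0,0.2]
  ]
}}

```text
clock: 22.05
position: [0.5005, 0.2786, 0.2286]
ee_rot: [0.723, 0.691, 0.003, 0.001]
ft_force: [0.5, 0.1, 0.5]
grip_width: 0.599
```

```bash
python3 - <<'E'
from h import *
p,d,W,o=wrist('w7.png')
hsv=cv2.cvtColor(p,cv2.COLOR_RGB2HSV)
bm=(hsv[...,0]>10)&(hsv[...,0]<35)&(hsv[...,1]>85)&(d>0)
print('board');blobs(W,bm,.025,.05,(.4,.62,.15,.4),1000)
print('handle');blobs(W,d>0,.066,.09,(.45,.55,.2,.35),100)
q=W[bm&(W[...,2]>.025)&(W[...,2]<.05)];A=np.c_[q[:,:2]-[.5,.278],np.ones(len(q))];print('plane',np.linalg.lstsq(A,q[:,2],rcond=None)[0].round(4))
g=W[(W[...,2]>.0395)&(W[...,2]<.044)&(W[...,0]>.4)&(W[...,0]<.6)&(W[...,1]>.15)&(W[...,1]<.4)]
print('rim',cv2.minAreaRect((g[:,:2]*1000).astype(np.float32)))
print('tins');blobs(W,(hsv[...,1]>120)&((hsv[...,0]<8)|(hsv[...,0]>172)),.03,.04,(.6,.72,.1,.3),200)
goto(.67,.2308,.12,-1.4)
E
```

```text
board
blob 17671 c [499.2 277.9] size [181.  109.2] ang 87.4 z [0.037  0.0382 0.0394]
handle
blob 677 c [498.8 278.3] size [49.3 11.3] ang 87.6 z [0.0716 0.0737 0.0751]
plane [-0.0105 -0.0015  0.0381]
rim ((500.223876953125, 278.5423583984375), (196.7335968017578, 125.59219360351562), 87.45348358154297)
tins
blob 2039 c [666.5 232.9] size [59.  41.6] ang 88.9 z [0.0328 0.0342 0.0354]
blob 1730 c [661.9 153.2] size [60.  41.7] ang 84.6 z [0.0325 0.0341 0.0353]
t 22.10 pos [0.4996 0.2781 0.2263] jawyaw -2.5 tilt 0.16 grip 0.602 j7 -0.63 F [-0.   0.2 -0.8]
 wz -1.1 deg (alt 178.9); shift after turn [-43.1 171.5 106.3] mm; shift before turn [-39.9 172.1 106.6]
 level rotvec [ 0.12 -0.1  -1.15]
```

View pics/w7.png

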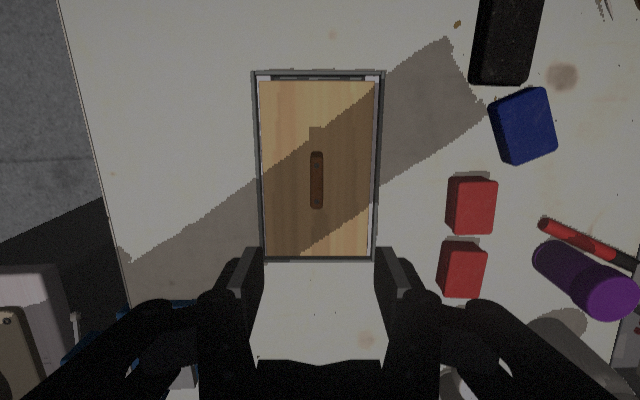

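Board is level and centred within about 1 mm. The tins show at (471,205) and (463,268) in the wrist view. Next is the first tin.

{"api": "move_arm", "payload": {
  "deltas": [
    [-0.0095,0.0422,0.02,0,0,-1.1,0.55],
    [-0.0095,0.0422,0.03,0,0,0,0.55],
    [-0.0095,0.0422,0.03,0,0,0,0.55],
    [-0.0095,0.0422,0.02,0,0,0,0.55],
    [0,0,0,0,0,0,0.55],
    [0,0,0,0,0,0,0.55]
  ],
  "force": 50
}}

```text
clock: 22.85
position: [0.6658, 0.2349, 0.1238]
ee_rot: [0.716, 0.698, -0.001, -0.001]
ft_force: [0.1, -0.0, 0.6]
grip_width: 0.777
```

```bash
python3 - <<'E'
from h import *
p,d,W,o=wrist('w8.png')
hsv=cv2.cvtColor(p,cv2.COLOR_RGB2HSV)
blobs(W,(hsv[...,1]>120)&((hsv[...,0]<8)|(hsv[...,0]>172)),.03,.04,(.6,.72,.1,.3),200)
goto(.6665,.2329,.008,-1.1)
E
```

```text
blob 4304 c [667.1 232.6] size [59.  41.3] ang 89.0 z [0.0331 0.0343 0.0354]
blob 3326 c [662.6 153. ] size [60.  41.3] ang 84.2 z [0.0331 0.0343 0.0353]
t 22.90 pos [0.6658 0.2355 0.1248] jawyaw -1.4 tilt 0.05 grip 0.771 j7 -0.40 F [-1.1  0.5  0.3]
 wz -0.3 deg (alt 179.7); shift after turn [ -2.6   0.8 116.8] mm; shift before turn [ -2.6   0.9 116.8]
 level rotvec [-0.04 -0.03 -0.29]
```

{"api": "move_arm", "payload": {
  "deltas": [
    [-0.0026,0.001,0.04,0,0,0,0.55],
    [0,0,0.045,0,0,0,0.55],
    [0,0,0.0315,0,0,0,0.5],
    [0,0,0,0,0,0,0],
    [0,0,0,0,0,0,-1],
    [0,0,0,0,0,0,-1],
    [0,0,0,0,0,0,-1],
    [0,0,0,0,0,0,-1],
    [0,0,-0.03,0,0,0,-1],
    [0,0,-0.05,0,0,0,-1]
  ]
}}

```text
clock: 24.15
position: [0.6662, 0.2316, 0.0875]
ee_rot: [0.716, 0.698, -0.002, -0.001]
ft_force: [1.3, 0.8, -0.5]
grip_width: 0.483
```

```bash
python3 - <<'E'
from h import *
goto(.4723,.3277,.12,-2.5)
E
```

```text
t 24.15 pos [0.6662 0.2316 0.0875] jawyaw -1.4 tilt 0.23 grip 0.483 j7 -0.39 F [ 1.3  0.8 -0.5]
 wz 1.1 deg (alt -178.9); shift after turn [  87.6 -197.9  -32.5] mm; shift before turn [  91.1 -196.3  -32. ]
 level rotvec [-0.21  0.09  1.06]
```

{"api": "move_arm", "payload": {
  "deltas": [
    [0,0,-0.033,0,0,0,-1],
    [0.018,-0.0394,0,0,0,0.5,-1],
    [0.018,-0.0394,0,0,0,0.5,-1],
    [0.018,-0.0394,0,0,0,0,-1],
    [0.018,-0.0394,0,0,0,0,-1],
    [0.018,-0.0394,0,0,0,0,-1],
    [0,0,0.02,0,0,0,-1],
    [0,0,0,0,0,0,-1]
  ]
}}

```text
clock: 25.15
position: [0.4732, 0.3289, 0.1006]
ee_rot: [0.722, 0.692, -0.001, -0.0]
ft_force: [1.1, -0.1, 0.2]
grip_width: 0.481
```

```bash
python3 - <<'E'
from h import *
goto(.4723,.3277,.047,-2.5)
p,d,W,o=wrist('w9.png')
E
```

```text
t 25.15 pos [0.4732 0.3289 0.1006] jawyaw -2.4 tilt 0.12 grip 0.481 j7 -0.72 F [ 1.1 -0.1  0.2]
 wz 0.1 deg (alt -179.9); shift after turn [-1.2 -0.8 53.6] mm; shift before turn [-1.1 -0.7 53.6]
 level rotvec [-0.09  0.08  0.08]
```

View pics/w9.png

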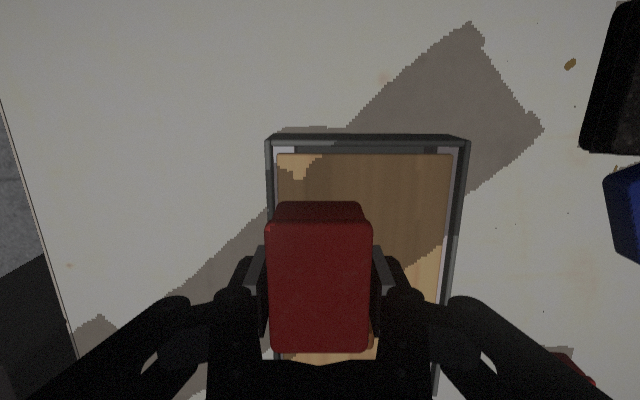

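Tin is held level at (318,275) over the near-left part of the board. I'll lower and release it.

{"api": "move_arm", "payload": {
  "deltas": [
    [-0.001,-0.0008,0.025,0,0,0,-1],
    [0,0,0.02,0,0,0,-1],
    [0,0,0.008,0,0,0,-1],
    [0,0,0,0,0,0,-1],
    [0,0,0,0,0,0,0.2],
    [0,0,0,0,0,0,0.2],
    [0,0,-0.03,0,0,0,0.2],
    [0,0,-0.05,0,0,0,0.4],
    [0,0,-0.03,0,0,0,0.55]
  ]
}}

```text
clock: 26.32
position: [0.4738, 0.3288, 0.1613]
ee_rot: [0.722, 0.692, 0.001, 0.0]
ft_force: [-1.0, -0.1, -1.0]
grip_width: 0.776
```

```bash
python3 - <<'E'
from h import *
goto(.6626,.153,.12,-5.6)
E
```

```text
t 26.32 pos [0.4738 0.3288 0.1613] jawyaw -2.5 tilt 0.16 grip 0.776 j7 -0.72 F [-1.  -0.1 -1. ]
 wz 3.1 deg (alt -176.9); shift after turn [-156.5  205.    41.3] mm; shift before turn [-167.6  196.    41.4]
 level rotvec [ 0.12 -0.11  3.14]
```

{"api": "move_arm", "payload": {
  "deltas": [
    [-0.0335,0.0392,0,0,0,0,0.55],
    [-0.0335,0.0392,0,0,0,0,0.55],
    [-0.0335,0.0392,0.01,0,0,0,0.55],
    [-0.0335,0.0392,0.015,0,0,0,0.55],
    [-0.0335,0.0392,0.015,0,0,0,0.55],
    [0,0,0,0,0,3.1,0.55],
    [0,0,0,0,0,0,0.55]
  ]
}}

```text
clock: 27.2
position: [0.6619, 0.1525, 0.1183]
ee_rot: [0.741, 0.672, -0.0, -0.0]
ft_force: [-0.4, -0.1, 0.5]
grip_width: 0.774
```

```bash
python3 - <<'E'
from h import *
goto(.6626,.153,.008,-5.6)
p,d,W,o=wrist('w10.png')
hsv=cv2.cvtColor(p,cv2.COLOR_RGB2HSV)
red=(hsv[...,1]>120)&((hsv[...,0]<8)|(hsv[...,0]>172))
blobs(W,red,.03,.04,(.6,.72,.1,.3),200)
print('placed');blobs(W,red,.06,.08,(.4,.6,.2,.4),200)
E
```

```text
t 27.20 pos [0.6619 0.1525 0.1183] jawyaw -5.6 tilt 0.02 grip 0.774 j7 -0.34 F [-0.4 -0.1  0.5]
 wz 0.0 deg (alt -180.0); shift after turn [  0.6   0.6 110.3] mm; shift before turn [  0.6   0.7 110.3]
 level rotvec [-0.02 -0.    0.03]
blob 4522 c [662.4 153.3] size [58.9 41.3] ang 84.4 z [0.0332 0.0343 0.0354]
placed
```

View pics/w10.png

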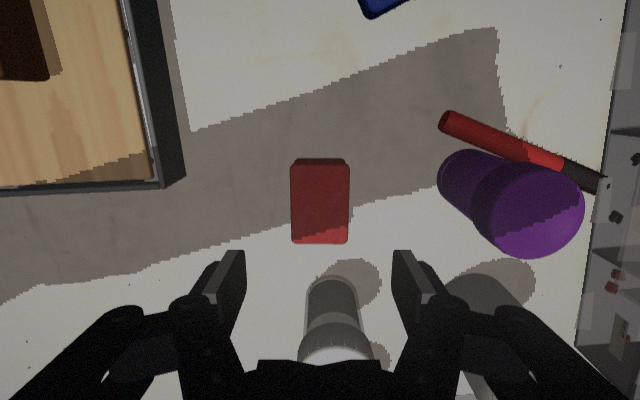

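Tin 2 is at (320,200) between the fingers, and the jar at (340,340) is clear of the gripper.

{"api": "move_arm", "payload": {
  "deltas": [
    [0.0006,0.0006,0.04,0,0,0,0.55],
    [0,0,0.04,0,0,0,0.55],
    [0,0,0.03,0,0,0,0.5],
    [0,0,0,0,0,0,0],
    [0,0,0,0,0,0,-1],
    [0,0,0,0,0,0,-1],
    [0,0,0,0,0,0,-1],
    [0,0,0,0,0,0,-1],
    [0,0,-0.03,0,0,0,-1],
    [0,0,-0.05,0,0,0,-1]
  ]
}}

```text
clock: 28.5
position: [0.6612, 0.1529, 0.0876]
ee_rot: [0.74, 0.672, -0.002, -0.001]
ft_force: [0.9, 0.7, -0.8]
grip_width: 0.482
```

```bash
python3 - <<'E'
from h import *
goto(.4681,.2317,.12,-2.5)
E
```

```text
t 28.50 pos [0.6612 0.1529 0.0876] jawyaw -5.5 tilt 0.22 grip 0.482 j7 -0.33 F [ 0.9  0.7 -0.8]
 wz -3.0 deg (alt 177.0); shift after turn [  70.3 -196.3  -32.4] mm; shift before turn [  59.8 -199.9  -31.7]
 level rotvec [-0.21  0.08 -3.04]
```

{"api": "move_arm", "payload": {
  "deltas": [
    [0,0,-0.033,0,0,0,-1],
    [0,0,0,0,0,-3,-1],
    [0.0141,-0.0393,0,0,0,0,-1],
    [0.0141,-0.0393,0,0,0,0,-1],
    [0.0141,-0.0393,0,0,0,0,-1],
    [0.014,-0.0393,0,0,0,0,-1],
    [0.014,-0.0391,0,0,0,0,-1],
    [0,0,0.02,0,0,0,-1],
    [0,0,0,0,0,0,-1]
  ]
}}

```text
clock: 29.62
position: [0.4687, 0.2318, 0.1008]
ee_rot: [0.722, 0.691, -0.001, -0.0]
ft_force: [0.1, -0.0, -0.4]
grip_width: 0.484
```

```bash
python3 - <<'E'
from h import *
goto(.4681,.2317,.0465,-2.5)
p,d,W,o=wrist('w11.png')
hsv=cv2.cvtColor(p,cv2.COLOR_RGB2HSV)
red=(hsv[...,1]>120)&((hsv[...,0]<8)|(hsv[...,0]>172))
print('placed');blobs(W,red,.06,.08,(.4,.6,.2,.4),200)
E
```

```text
t 29.62 pos [0.4687 0.2318 0.1008] jawyaw -2.5 tilt 0.10 grip 0.484 j7 -0.58 F [ 0.1 -0.  -0.4]
 wz -0.0 deg (alt 180.0); shift after turn [-0.2 -0.6 54.3] mm; shift before turn [-0.1 -0.5 54.3]
 level rotvec [-0.08  0.06 -0.02]
placed
blob 10286 c [474.1 322.6] size [52.7 42.7] ang 87.9 z [0.0711 0.0723 0.0734]
```

View pics/w11.png

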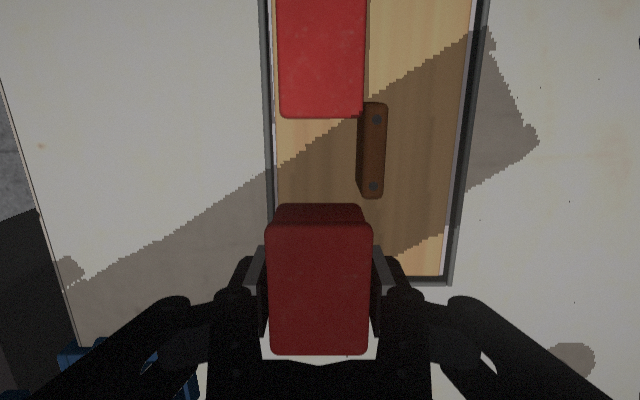

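{"api": "move_arm", "payload": {
  "deltas": [
    [0,-0.0005,0.025,0,0,0,-1],
    [0,0,0.02,0,0,0,-1],
    [0,0,0.0085,0,0,0,-1],
    [0,0,0,0,0,0,-1],
    [0,0,0,0,0,0,0.2],
    [0,0,0,0,0,0,0.2],
    [0,0,-0.03,0,0,0,0.2],
    [0,0,-0.05,0,0,0,0.4],
    [0,0,-0.05,0,0,0,0.8],
    [0,0,-0.05,0,0,0,0.8]
  ]
}}

```text
clock: 30.92
position: [0.4689, 0.232, 0.2301]
ee_rot: [0.723, 0.691, 0.0, 0.0]
ft_force: [1.3, 0.5, -0.6]
grip_width: 0.899
```

{"api": "move_arm", "payload": {
  "deltas": [
    [0,0,-0.03,0,0,0,0.8],
    [0,0,0,0,0,0,0.8]
  ]
}}

```text
clock: 31.18
position: [0.4701, 0.2327, 0.2609]
ee_rot: [0.723, 0.691, 0.002, 0.0]
ft_force: [-0.2, -0.6, -0.9]
grip_width: 0.904
```

```bash
python3 - <<'E'
from h import *
goto(.663,.057,.17,0)
p,d,W,o=wrist('w12.png')
hsv=cv2.cvtColor(p,cv2.COLOR_RGB2HSV)
red=(hsv[...,1]>120)&((hsv[...,0]<8)|(hsv[...,0]>172))
print('tins');blobs(W,red,.06,.08,(.4,.6,.15,.4),200)
bm=(hsv[...,0]>10)&(hsv[...,0]<35)&(hsv[...,1]>85)&(d>0)&(W[...,2]>.025)&(W[...,2]<.046)
q=W[bm];A=np.c_[q[:,:2]-[.5,.278],np.ones(len(q))];print('plane',np.linalg.lstsq(A,q[:,2],rcond=None)[0].round(4))
print('jars');blobs(W,d>0,.085,.1,(.6,.74,-.1,.12),100)
E
```

```text
t 31.18 pos [0.4701 0.2327 0.2609] jawyaw -2.6 tilt 0.29 grip 0.904 j7 -0.59 F [-0.2 -0.6 -0.9]
 wz -2.6 deg (alt 177.4); shift after turn [-175.7  192.9   90.9] mm; shift before turn [-167.2  200.2   91.2]
 level rotvec [ 0.24 -0.17 -2.55]
tins
blob 2995 c [473.8 326.1] size [59.2 41.6] ang 87.4 z [0.071  0.0723 0.0736]
blob 2331 c [469.7 232.3] size [58.7 41.7] ang 87.4 z [0.071  0.0723 0.0735]
plane [-0.0016 -0.0002  0.038 ]
jars
blob 412 c [666.4  74.6] size [16.  35.3] ang 74.7 z [0.0868 0.0932 0.0945]
blob 533 c [666.7 -29.5] size [30.5 42. ] ang 87.7 z [0.0923 0.0934 0.0946]
```

View pics/w12.png

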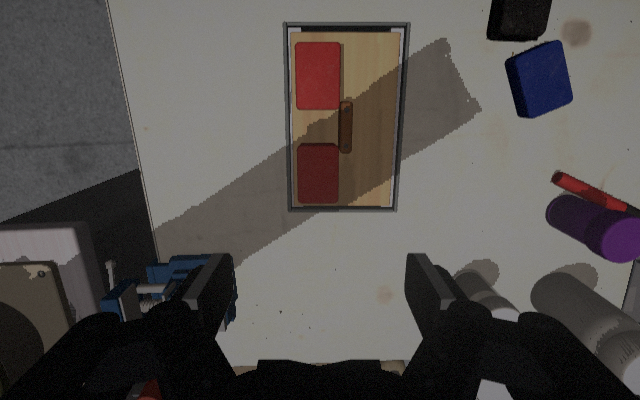

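Both tins stand on the board at (317,75) and (318,173), 72 mm high and level. Jars are next.

{"api": "move_arm", "payload": {
  "deltas": [
    [-0.0334,0.04,0.01,0,0,0,0.8],
    [-0.0334,0.04,0.01,0,0,0,0.8],
    [-0.0334,0.04,0.02,0,0,0,0.8],
    [-0.0334,0.04,0.02,0,0,0,0.8],
    [-0.0334,0.04,0.02,0,0,0,0.8],
    [0,0,0,0,0,-2.5,0.8],
    [0,0,0,0,0,0,0.8]
  ]
}}

```text
clock: 32.1
position: [0.6608, 0.0561, 0.1761]
ee_rot: [0.708, 0.707, -0.001, -0.001]
ft_force: [-0.3, 0.5, -0.1]
grip_width: 0.902
```

```bash
python3 - <<'E'
from h import *
p,d,W,o=wrist('w13.png')
print('jars');blobs(W,d>0,.085,.1,(.6,.74,-.1,.12),100)
goto(.6635,.057,.064,0)
E
```

```text
jars
blob 3916 c [663.9  57.1] size [50.3 50. ] ang 89.5 z [0.0922 0.0936 0.0949]
blob 3123 c [669.1 -29.3] size [50.7 50.5] ang 64.5 z [0.0891 0.0936 0.0948]
t 32.15 pos [0.6609 0.0569 0.1769] jawyaw -0.1 tilt 0.09 grip 0.899 j7 -0.09 F [ 0.5 -0.2  0.1]
 wz -0.1 deg (alt 179.9); shift after turn [1.000e-01 2.600e+00 1.129e+02] mm; shift before turn [1.000e-01 2.800e+00 1.129e+02]
 level rotvec [-0.09 -0.01 -0.07]
```

View pics/w13.png

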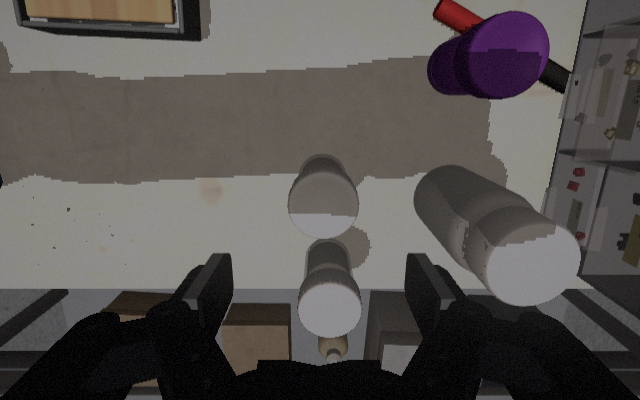

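The white-lid jar is at (323,200), centred between the fingers, and the bottle at (495,240) is clear. I'll descend onto the lid.

{"api": "move_arm", "payload": {
  "deltas": [
    [0,0.003,0.03,0,0,0,0.8],
    [0,0,0.03,0,0,0,0.8],
    [0,0,0.03,0,0,0,0.8],
    [0,0,0.022,0,0,0,0.8],
    [0,0,0,0,0,0,0.4],
    [0,0,0,0,0,0,0],
    [0,0,0,0,0,0,-0.3],
    [0,0,0,0,0,0,-1],
    [0,0,0,0,0,0,-1],
    [0,0,0,0,0,0,-1]
  ],
  "force": 50
}}

```text
clock: 33.4
position: [0.665, 0.0567, 0.0672]
ee_rot: [0.707, 0.707, 0.001, 0.0]
ft_force: [-1.3, 0.3, 6.2]
grip_width: 0.549
```

```bash
python3 - <<'E'
from h import *
goto(.5342,.322,.22,-2.5)
E
```

```text
t 33.40 pos [0.665  0.0567 0.0672] jawyaw -0.0 tilt 0.09 grip 0.549 j7 -0.07 F [-1.3  0.3  6.2]
 wz 2.5 deg (alt -177.5); shift after turn [ 259.4 -142.2 -152.8] mm; shift before turn [ 265.3 -130.8 -152.9]
 level rotvec [ 0.09 -0.03  2.46]
```

{"api": "move_arm", "payload": {
  "deltas": [
    [0,0,-0.02,0,0,0,-1],
    [0,0,-0.03,0,0,0,-1],
    [0,0,0,0,0,0,-1]
  ]
}}

```text
clock: 33.78
position: [0.6662, 0.0565, 0.1198]
ee_rot: [0.707, 0.707, 0.002, 0.002]
ft_force: [0.8, -0.3, -1.0]
grip_width: 0.552
```

```bash
python3 - <<'E'
from h import *
goto(.5342,.322,.2,-2.5)
p,d=snap('side','side14.png')
cv2.imwrite('pics/side14c.png',cv2.resize(p[160:330,180:400,::-1],None,fx=3,fy=3))
p,d,W,o=wrist('w14.png')
E
```

```text
t 33.77 pos [0.6662 0.0565 0.1198] jawyaw -0.1 tilt 0.31 grip 0.552 j7 -0.08 F [ 0.8 -0.3 -1. ]
 wz 2.4 deg (alt -177.6); shift after turn [ 259.5 -143.5  -80.2] mm; shift before turn [ 265.5 -131.9  -80.7]
 level rotvec [ 0.31 -0.05  2.44]
```

View pics/side14c.png

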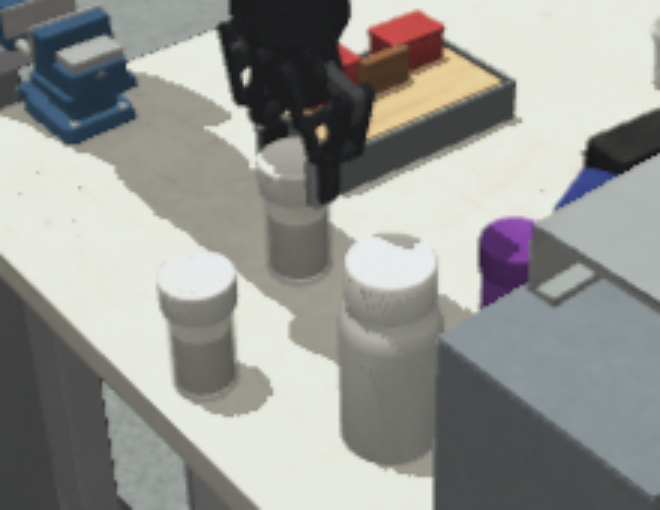

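View pics/w14.png

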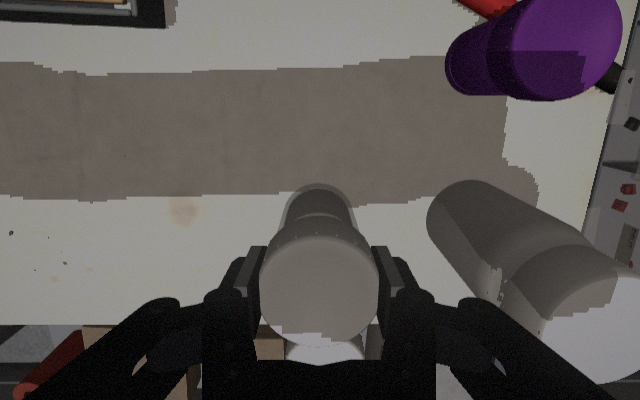

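Jar is held upright by the lid. I'll lift and carry it gently.

{"api": "move_arm", "payload": {
  "deltas": [
    [0,0,-0.04,0,0,0,-1],
    [0,0,-0.04,0,0,2.4,-1],
    [0.035,-0.02,0,0,0,0,-1],
    [0.035,-0.02,0,0,0,0,-1],
    [0.035,-0.02,0,0,0,0,-1],
    [0.035,-0.02,0,0,0,0,-1],
    [0.035,-0.02,0,0,0,0,-1],
    [0.035,-0.02,0,0,0,0,-1],
    [0.035,-0.018,0,0,0,0,-1],
    [0.0145,-0.0055,0,0,0,0,-1]
  ]
}}

```text
clock: 35.12
position: [0.5301, 0.3243, 0.1949]
ee_rot: [0.721, 0.693, -0.001, -0.001]
ft_force: [0.9, -0.3, -0.6]
grip_width: 0.55
```

{"api": "move_arm", "payload": {
  "deltas": [
    [0,0,0.03,0,0,0,-1],
    [0,0,0.02,0,0,0,-1],
    [0,0,0,0,0,0,-1]
  ]
}}

```text
clock: 35.5
position: [0.5315, 0.3203, 0.1439]
ee_rot: [0.722, 0.691, -0.002, -0.0]
ft_force: [0.2, -0.6, -1.5]
grip_width: 0.554
```

```bash
python3 - <<'E'
from h import *
goto(.5342,.322,.106,-2.5)
p,d=snap('side','side15.png')
cv2.imwrite('pics/side15c.png',cv2.resize(p[100:270,200:420,::-1],None,fx=3,fy=3))
E
```

```text
t 35.50 pos [0.5315 0.3203 0.1439] jawyaw -2.5 tilt 0.24 grip 0.554 j7 -0.63 F [ 0.2 -0.6 -1.5]
 wz -0.0 deg (alt 180.0); shift after turn [ 1.8  2.6 37.9] mm; shift before turn [ 1.9  2.8 37.9]
 level rotvec [-0.17  0.17 -0.  ]
```

View pics/side15c.png

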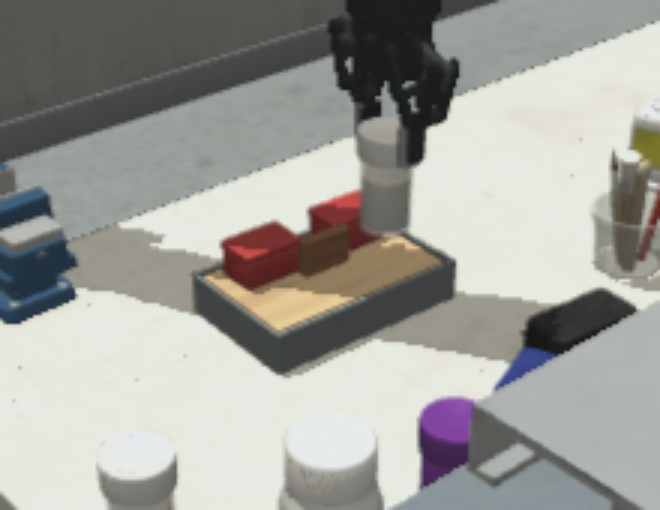

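{"api": "move_arm", "payload": {
  "deltas": [
    [0.0018,0.0026,0.01,0,0,0,-1],
    [0,0,0.015,0,0,0,-1],
    [0,0,0.008,0,0,0,-1],
    [0,0,0.004,0,0,0,-1],
    [0,0,0,0,0,0,-1]
  ]
}}

```text
clock: 36.17
position: [0.5347, 0.3235, 0.1088]
ee_rot: [0.722, 0.692, -0.0, -0.0]
ft_force: [-0.6, 0.3, -1.2]
grip_width: 0.552
```

```bash
python3 - <<'E'
from h import *
goto(.5342,.322,.105,-2.5)
E
```

```text
t 36.17 pos [0.5347 0.3235 0.1088] jawyaw -2.4 tilt 0.02 grip 0.552 j7 -0.63 F [-0.6  0.3 -1.2]
 wz 0.1 deg (alt -179.9); shift after turn [-1.5 -0.4  3.8] mm; shift before turn [-1.5 -0.4  3.8]
 level rotvec [-0.02  0.01  0.06]
```

{"api": "move_arm", "payload": {
  "deltas": [
    [0,0,0.002,0,0,0,-1],
    [0,0,0.0018,0,0,0,-1],
    [0,0,0,0,0,0,-1]
  ]
}}

```text
clock: 36.55
position: [0.5348, 0.3236, 0.1053]
ee_rot: [0.722, 0.692, 0.0, -0.0]
ft_force: [-0.8, -0.3, -1.2]
grip_width: 0.552
```

```bash
python3 - <<'E'
from h import *
goto(.5342,.322,.105,-2.5)
E
```

```text
t 36.55 pos [0.5348 0.3236 0.1053] jawyaw -2.4 tilt 0.02 grip 0.552 j7 -0.63 F [-0.8 -0.3 -1.2]
 wz 0.1 deg (alt -179.9); shift after turn [-1.7 -0.5  0.3] mm; shift before turn [-1.7 -0.5  0.3]
 level rotvec [ 0.01 -0.01  0.06]
```

{"api": "move_arm", "payload": {
  "deltas": [
    [0,0,0.0015,0,0,0,-1],
    [0,0,0.001,0,0,0,-1],
    [0,0,0,0,0,0,-1]
  ]
}}

```text
clock: 36.92
position: [0.5352, 0.3243, 0.1051]
ee_rot: [0.722, 0.692, 0.001, -0.0]
ft_force: [-6.5, -2.3, 15.6]
grip_width: 0.55
```

Contact now. I'll release and rise.

{"api": "move_arm", "payload": {
  "deltas": [
    [0,0,-0.001,0,0,0,-1],
    [0,0,0,0,0,0,0.3],
    [0,0,0,0,0,0,0.6],
    [0,0,0,0,0,0,0.75],
    [0,0,-0.02,0,0,0,0.75],
    [0,0,-0.04,0,0,0,0.75],
    [0,0,-0.05,0,0,0,0.8],
    [0,0,0,0,0,0,0.8]
  ]
}}

```text
clock: 37.92
position: [0.5368, 0.3248, 0.2199]
ee_rot: [0.722, 0.692, 0.004, 0.001]
ft_force: [0.6, 0.3, 0.8]
grip_width: 0.899
```

```bash
python3 - <<'E'
from h import *
goto(.669,-.0293,.2,0)
p,d,W,o=wrist('w16.png')
print('jar');blobs(W,d>0,.12,.14,(.48,.6,.2,.4),100)
E
```

```text
t 37.92 pos [0.5368 0.3248 0.2199] jawyaw -2.5 tilt 0.52 grip 0.899 j7 -0.63 F [0.6 0.3 0.8]
 wz -2.5 deg (alt 177.5); shift after turn [-354.1  132.2   19.9] mm; shift before turn [-348.2  147.1   19. ]
 level rotvec [ 0.41 -0.32 -2.46]
jar
blob 3785 c [534.5 324. ] size [50.7 50.6] ang 89.3 z [0.1297 0.1316 0.1328]
```

View pics/w16.png

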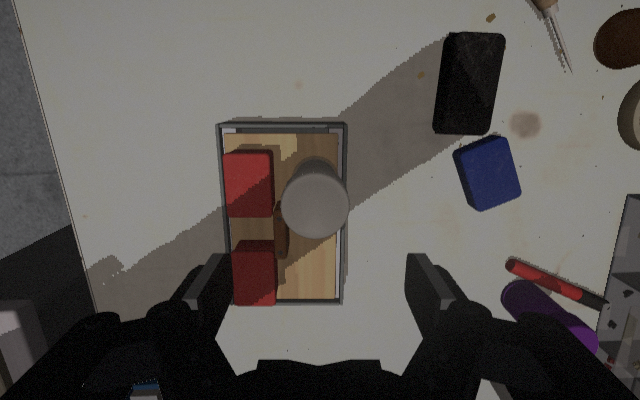

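The first jar stands upright at (315,198), lid top at 132 mm. Now the second one.

{"api": "move_arm", "payload": {
  "deltas": [
    [-0.0435,0.0184,0,0,0,0,0.8],
    [-0.0435,0.0184,0,0,0,0,0.8],
    [-0.0435,0.0184,0,0,0,0,0.8],
    [-0.0435,0.0184,0,0,0,0,0.8],
    [-0.0435,0.0184,0,0,0,0,0.8],
    [-0.0435,0.0184,0.01,0,0,0,0.8],
    [-0.0435,0.0184,0.01,0,0,0,0.8],
    [-0.0435,0.0184,0.01,0,0,0,0.8],
    [0,0,0,0,0,-2.5,0.8],
    [0,0,0,0,0,0,0.8]
  ]
}}

```text
clock: 39.22
position: [0.6666, -0.0307, 0.183]
ee_rot: [0.707, 0.707, -0.0, -0.001]
ft_force: [0.4, 1.2, 0.2]
grip_width: 0.897
```

```bash
python3 - <<'E'
from h import *
p,d,W,o=wrist('w17.png')
print('jars');blobs(W,d>0,.085,.1,(.6,.74,-.1,.12),100)
goto(.669,-.0293,.064,0)
E
```

```text
jars
blob 3729 c [669.1 -29.3] size [50.1 49.9] ang 89.2 z [0.0921 0.0937 0.0949]
t 39.27 pos [ 0.6667 -0.0298  0.1833] jawyaw 0.0 tilt 0.06 grip 0.901 j7 0.06 F [ 0.  -0.3 -0.8]
 wz 0.0 deg (alt -180.0); shift after turn [  0.5   2.3 119.3] mm; shift before turn [  0.5   2.4 119.3]
 level rotvec [-0.05 -0.03  0.03]
```

View pics/w17.png

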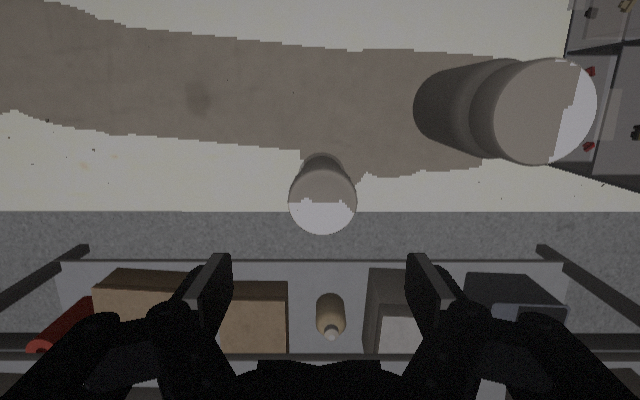

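The second white-lid jar is centred at (322,200) and the bottle is clear. I'll descend and grip.

{"api": "move_arm", "payload": {
  "deltas": [
    [0,0.002,0.03,0,0,0,0.8],
    [0,0,0.03,0,0,0,0.8],
    [0,0,0.03,0,0,0,0.8],
    [0,0,0.028,0,0,0,0.8],
    [0,0,0,0,0,0,0.4],
    [0,0,0,0,0,0,0],
    [0,0,0,0,0,0,-0.3],
    [0,0,0,0,0,0,-1],
    [0,0,0,0,0,0,-1],
    [0,0,0,0,0,0,-1]
  ],
  "force": 50
}}

```text
clock: 40.52
position: [0.6697, -0.0302, 0.0667]
ee_rot: [0.707, 0.707, 0.001, 0.0]
ft_force: [-0.3, 0.8, 6.1]
grip_width: 0.557
```

{"api": "move_arm", "payload": {
  "deltas": [
    [0,0,-0.02,0,0,0,-1],
    [0,0,-0.03,0,0,0,-1],
    [0,0,-0.04,0,0,0,-1],
    [0,0,-0.04,0,0,0,-1],
    [0,0,0,0,0,0,-1]
  ]
}}

```text
clock: 41.15
position: [0.6707, -0.0309, 0.2006]
ee_rot: [0.707, 0.707, 0.002, 0.002]
ft_force: [-0.3, -0.6, -2.6]
grip_width: 0.559
```

```bash
python3 - <<'E'
from h import *
goto(.5305,.2325,.19,-2.5)
p,d,W,o=wrist('w18.png')
E
```

```text
t 41.15 pos [ 0.6707 -0.0309  0.2006] jawyaw 0.0 tilt 0.38 grip 0.559 j7 0.06 F [-0.3 -0.6 -2.6]
 wz 2.5 deg (alt -177.5); shift after turn [ 257.  -151.5   10.6] mm; shift before turn [ 263.5 -140.1    9.7]
 level rotvec [ 0.38 -0.02  2.53]
```

View pics/w18.png

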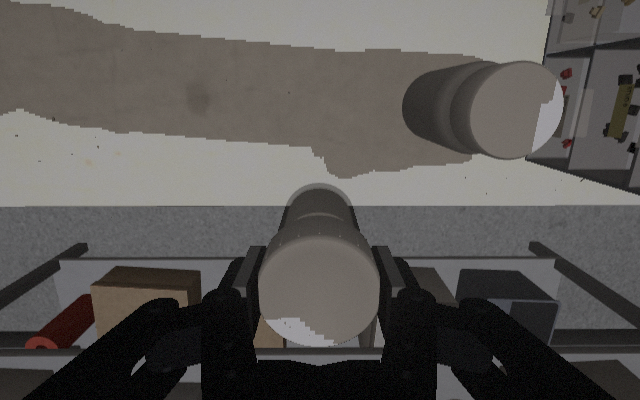

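{"api": "move_arm", "payload": {
  "deltas": [
    [0,0,0,0,0,2.5,-1],
    [0.035,-0.02,0,0,0,0,-1],
    [0.035,-0.02,0,0,0,0,-1],
    [0.035,-0.02,0,0,0,0,-1],
    [0.035,-0.02,0,0,0,0,-1],
    [0.035,-0.02,0,0,0,0,-1],
    [0.035,-0.02,0,0,0,0,-1],
    [0.03,-0.02,0,0,0,0,-1],
    [0.015,-0.01,0,0,0,0,-1],
    [0,0,0,0,0,0,-1]
  ]
}}

```text
clock: 42.45
position: [0.5295, 0.2311, 0.1952]
ee_rot: [0.721, 0.692, -0.0, -0.0]
ft_force: [0.3, 0.4, -2.0]
grip_width: 0.557
```

```bash
python3 - <<'E'
from h import *
goto(.5305,.2325,.105,-2.5)
p,d=snap('side','side19.png')
cv2.imwrite('pics/side19c.png',cv2.resize(p[80:250,200:420,::-1],None,fx=3,fy=3))
E
```

```text
t 42.45 pos [0.5295 0.2311 0.1952] jawyaw -2.4 tilt 0.05 grip 0.557 j7 -0.50 F [ 0.3  0.4 -2. ]
 wz 0.1 deg (alt -179.9); shift after turn [ 1.4  1.  90.2] mm; shift before turn [ 1.4  1.1 90.2]
 level rotvec [-0.05  0.03  0.15]
```

View pics/side19c.png

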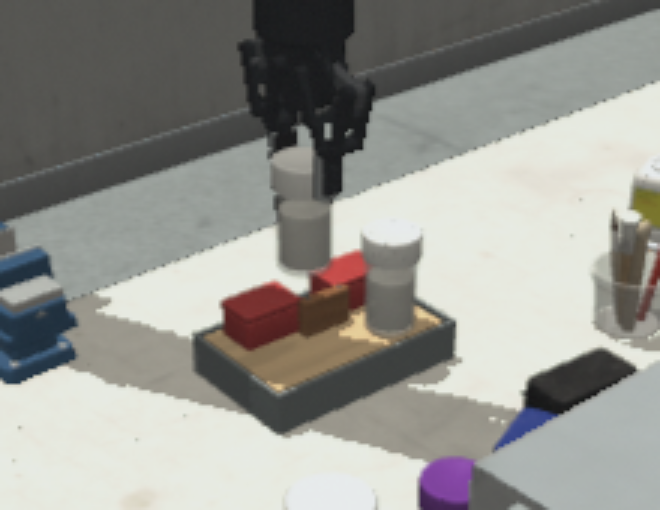

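{"api": "move_arm", "payload": {
  "deltas": [
    [0.0014,0.001,0.02,0,0,0,-1],
    [0,0,0.03,0,0,0,-1],
    [0,0,0.02,0,0,0,-1],
    [0,0,0.013,0,0,0,-1],
    [0,0,0.004,0,0,0,-1],
    [0,0,0.002,0,0,0,-1],
    [0,0,0,0,0,0,-1]
  ]
}}

```text
clock: 43.38
position: [0.5315, 0.2322, 0.1073]
ee_rot: [0.722, 0.692, 0.001, 0.0]
ft_force: [0.7, 1.0, -2.4]
grip_width: 0.558
```

```bash
python3 - <<'E'
from h import *
goto(.5305,.2325,.1045,-2.5)
E
```

```text
t 43.38 pos [0.5315 0.2322 0.1073] jawyaw -2.4 tilt 0.06 grip 0.558 j7 -0.49 F [ 0.7  1.  -2.4]
 wz 0.1 deg (alt -179.9); shift after turn [ 0.3 -1.   2.8] mm; shift before turn [ 0.3 -1.   2.8]
 level rotvec [ 0.05 -0.03  0.05]
```

{"api": "move_arm", "payload": {
  "deltas": [
    [0,0,0.0015,0,0,0,-1],
    [0,0,0.0012,0,0,0,-1],
    [0,0,0,0,0,0,-1]
  ]
}}

```text
clock: 43.75
position: [0.5314, 0.2324, 0.1046]
ee_rot: [0.722, 0.692, 0.001, 0.0]
ft_force: [-1.4, 0.5, 3.5]
grip_width: 0.557
```

Touching down. I'll release and rise.

{"api": "move_arm", "payload": {
  "deltas": [
    [0,0,0,0,0,0,-1],
    [0,0,0,0,0,0,0.3],
    [0,0,0,0,0,0,0.6],
    [0,0,0,0,0,0,0.75],
    [0,0,-0.02,0,0,0,0.75],
    [0,0,-0.04,0,0,0,0.75],
    [0,0,-0.05,0,0,0,0.8],
    [-0.05,0,-0.04,0,0,0,0.8],
    [-0.05,0,0,0,0,0,0.8],
    [-0.05,0,0,0,0,0,0.8]
  ]
}}

```text
clock: 45.0
position: [0.5247, 0.0819, 0.2536]
ee_rot: [0.722, 0.692, 0.001, 0.0]
ft_force: [-0.0, -0.7, -0.1]
grip_width: 0.897
```

{"api": "move_arm", "payload": {
  "deltas": [
    [-0.05,0,0,0,0,0,0.8],
    [-0.03,0,0,0,0,0,0.8],
    [0,0,0,0,0,0,0.8],
    [0,0,0,0,0,0,0.8]
  ]
}}

```text
clock: 45.5
position: [0.5213, 0.0044, 0.253]
ee_rot: [0.722, 0.692, 0.0, -0.0]
ft_force: [0.5, -0.2, -0.2]
grip_width: 0.902
```

```bash
python3 - <<'E'
from h import *
p,d=snap('top','top20.png');W=world('top',d)
cv2.imwrite('pics/top20c.png',cv2.resize(p[100:300,190:440,::-1],None,fx=3,fy=3))
hsv=cv2.cvtColor(p,cv2.COLOR_RGB2HSV)
red=(hsv[...,1]>120)&((hsv[...,0]<8)|(hsv[...,0]>172))
print('tins');blobs(W,red,.06,.08,(.4,.6,.15,.4),50)
print('jars');blobs(W,d>0,.122,.145,(.48,.6,.15,.4),50)
print('handle');blobs(W,d>0,.066,.08,(.488,.52,.2,.35),10)
g=W[210:290,230:335].reshape(-1,3);g=g[(g[:,2]>.037)&(g[:,2]<.046)]
print('rim',cv2.minAreaRect((g[:,:2]*1000).astype(np.float32)))
print('case');blobs(W,(hsv[...,0]>100)&(hsv[...,0]<135)&(hsv[...,1]>80),.015,.04,(.65,.8,.25,.38),50)
print('charger');blobs(W,d>0,.02,.04,(.62,.76,.34,.47),50)
print('bottle');blobs(W,d>0,.13,.2,(.7,.85,-.02,.1),50)
goto(.5,.2,.2,-2.5)
snap('side','side20.png')
E
```

```text
tins
blob 500 c [476.7 325.6] size [57.8 39.6] ang 88.7 z [0.0689 0.0719 0.0748]
blob 498 c [472.3 230.8] size [57.7 39.8] ang 88.7 z [0.0688 0.0719 0.075 ]
jars
blob 471 c [537.2 322.5] size [48.9 48.3] ang 89.2 z [0.1283 0.1315 0.1344]
blob 452 c [534.2 230.2] size [49.  49.1] ang 43.8 z [0.1282 0.1311 0.1342]
handle
blob 220 c [498.  301.1] size [18. 98.] ang 1.4 z [0.0692 0.0726 0.0759]
blob 21 c [490.4 250.3] size [13.3  4.4] ang 88.7 z [0.0683 0.0718 0.0735]
rim ((503.177978515625, 277.4008483886719), (197.80970764160156, 125.96890258789062), 87.39497375488281)
case
blob 582 c [719.3 314. ] size [48.7 67.4] ang 21.2 z [0.0202 0.0241 0.0272]
charger
blob 811 c [690.6 403.5] size [93.8 48.7] ang 85.1 z [0.0259 0.03   0.0334]
bottle
blob 568 c [789.1  35.3] size [56.3 55.6] ang 17.5 z [0.1377 0.1416 0.1444]
t 45.55 pos [0.5213 0.0048 0.2529] jawyaw -2.4 tilt 0.02 grip 0.904 j7 -0.11 F [0.7 0.2 0.3]
 wz 0.1 deg (alt -179.9); shift after turn [194.1 -29.8  52.9] mm; shift before turn [194.2 -29.3  53. ]
 level rotvec [-0.01 -0.02  0.15]
```

View pics/top20c.png

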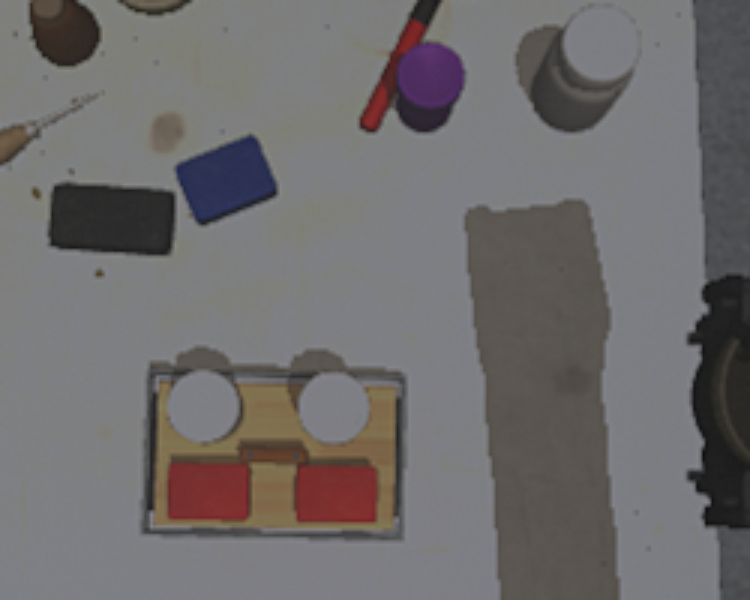

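View pics/side20.png

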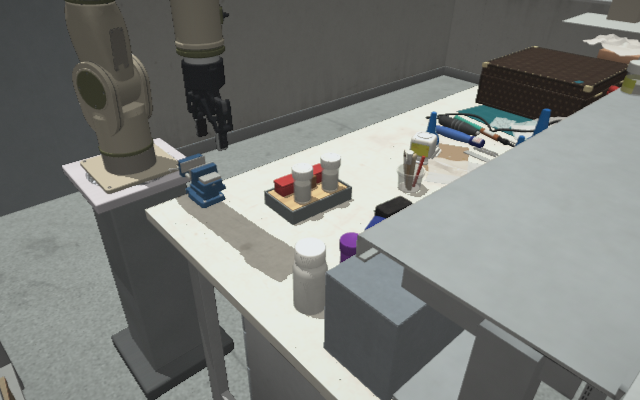

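The top crop shows both tins at (208,490) and (337,492) in front of the handle at (273,452), and both jars at (204,405) and (334,408) behind it. Nothing is touching, and the bystanders haven't moved. I'll hand in.

```bash
python3 - <<'E'
from h import *
print(manip.hand_in())
E
```

```text
the job is handed in; nothing more can be done
None
```

The tray is packed and handed in at 45.6 s of the 208 s allowed; the hand-in reports no verdict. In order, I laid three blocks crosswise on the tray floor, put the board on the rails, set two tins in front of the handle, and stood two jars behind it.

**Tins and jars:** in the last images the tins are about 27–31 mm on the robot's side of the tray centre, with their tops at 72 mm. The jars are upright about 32–33 mm beyond it, with lid tops at 131–132 mm. All four are within about 50 mm of the middle along the tray.

**Board:** it lay level, about 1 mm off centre, when I placed it. It was still level once the tins were on. I did not measure its centre again after loading, because the tins and jars hid part of it, but the last top picture still shows it seated in the well.

**Blocks:** all three were seen inside the tray before the board went on. They can't be seen under it, so I could not check them at the end.

**Bystanders and robot:** the bottle and charger measured within about 1 mm of where they started. The case's first measurement had caught part of the charger, so I checked the case against the picture, and it had not visibly moved. The arm is clear of everything.

**Disagreement between cameras:** the top camera read x about 3 mm farther than the wrist camera. The board grasp agreed with the wrist camera, so I used that for the board, tins and jars. The blocks went in on the top camera's tray position, which sits well within their room.

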